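Fit the window of a viewing cell

TASK

Close up the small viewing cell on the bench: lower the glass disc level onto the seat in the cell (it is fragile, so do not let it fall), then lay the plain spacer ring flat on top of the glass, then lower the pinned retaining ring in on top and screw it down clockwise until it is fully home against its stop and presses the sprung seat down. Let go of everything and leave the tip rack, well plate, bottle and marker where they stand.

Things in the scene. Friction and masses are not known exactly. Their poses are not given: they have to be found in the camera images.
- cell: viewing cell fixed to the bench: dark base plate 120 (x) by 96 (y) by 8 mm with two opposed bright curved walls, 60 mm high, on its +x and -x sides, 48 degrees either way. Origin: centre of the plate's underside; z up on the cell's axis. Towards +y and -y the cell is open down to the plate (gaps of 84 degrees): fingers closing along the cell's y can go down beside the glass (gap 32 mm wide there).
- cell_mouth (a point): middle of the cell's mouth, on its axis, 60 mm above the bench, axes as the cell's. The walls form a stepped bore of radius 23 mm at the lips round the top, 22 mm from 34 to 40 mm height (for the spacer) and 19 mm below 33 mm (for the glass), with small lead-in slopes above each step; under each lip, above 42 mm, runs a groove of radius 28.5 mm for the ring's pins.
- pin_stop (a point): where the end of one ring pin lies when screwed home, on the cell's +x, 25 mm from the axis (the other pin: at -x). Pins go down the gaps, within 33 degrees of a gap's middle, then clockwise (seen from above) under the lips, whose undersides ramp down from 54.5 mm height at the gap to 50.5 mm after 39 degrees, then run level to a stop that a pin meets 90 degrees from the gap's middle.
- seat_top (a point): centre of the flat top of the sprung seat, a steel column of 28 mm diameter on the axis of the cell; 30 mm above the bench when not pressed. Axes as the cell's.
- seat (a joint): how far the sprung seat is pressed down, m: 0 free, about 0.0022 with the retaining ring fully screwed down, 0.006 at the limit. Spring preload about 3 N (the loaded parts do not move it), 1.6 N per mm more.
- glass_c (a point): centre of the clear glass disc with a ground white edge, 36 mm diameter, 8 mm thick, flat; starts on top of one of the stands. z is its axis. On the seat in the cell its centre lies 34 mm above the bench before the ring is tightened.
- spacer_c (a point): centre (half-way up) of the plain white plastic spacer ring, 42 mm outside and 22 mm inside diameter, 8 mm high; starts on top of one of the stands. z is its axis. On the glass in the cell its centre lies 42 mm above the bench.
- ring_c (a point): centre (half-way up) of the steel retaining ring, 37 mm high, 22 mm bore, upright on one of the stands, z up. Lowest 19 mm: round neck, 42 mm diameter, with two pins along its +y and -y. From 19 to 37 mm up: eight-sided knurled collar to grip, 50 mm across flats; flats face its x, its y and both diagonals. Fits either way round. Turning takes about 0.3 N m, no push down needed.
- ring_pin (a point): the ring's pin on its +y side: round, 6 mm diameter, its axis 4 mm above the ring's underside, reaching 27 mm from the ring's axis (this point: 25 mm); its twin is on -y. Laid in the cell on the spacer, the ring's underside is 46 mm above the bench (ring centre 64.5 mm), about 2.2 mm lower when screwed home; the collar then still clears the walls by 1.5 mm or more.
- stand0: one of three equal fixed round grey stands, a post of 30 mm diameter and 28 mm height on a foot of 52 mm diameter, 3 mm thick at the rim; origin at the centre of its underside. Each carries one part, which one differs.
- stand1: as stand0
- stand2: as stand0
- tip_rack: bystander: navy box of pipette tips, 120 by 85 by 61 mm; origin at the centre of its underside
- well_plate: bystander: clear flat well plate, 85 by 127 by 15 mm; origin at the centre of its underside
- buffer_bottle: bystander: capped bottle, 66 mm diameter, 150 mm high; origin at the centre of its underside
- marker: bystander: marker pen lying down, 130 mm long, 13 mm thick; origin on the bench under its middle
There are look-alikes about, which are no part of the job. Leave any orange look-alike of the part that bears glass_c alone.

How it is judged:
By the outcome, as a careful person would: the job done as asked, in the order asked, and still so for the second after the job is handed in, with the robot touching nothing.
It also fails if it takes over 72 s, if anything falls off the work surface, if the arm or the gripper's body presses on something with over 40 N, if the wrist force passes 120 N, or if a joint passes its speed limit or range.

ROBOT

A 6-joint arm with a two-finger parallel gripper is mounted at the origin on the work surface. World frame = base frame: x ahead of the robot, y to its left, z up, the work surface at z = 0. Lengths are in m, angles in rad, forces in N, time in s.
With the tool pointing down it reaches from about 0.35 to 0.775 m from the base axis. Payload 5.5 kg.
Tool frame: the origin (TCP) lies midway between the tips of the shut fingers; the grasp point (between the pads) lies 19 mm behind it; z points along the fingers, x is the direction in which the jaws open and shut, and the axes are right-handed (so a half turn about z gives the same grasp; the last joint's range is limited). The gripper opens to 85 mm and grips with 20 to 120 N. Pads are 22 mm wide; open, the fingers measure 114 mm over their backs; the gripper's body (76 mm by 85 mm) begins 54 mm behind the grasp point. The pads swing forward as they close: fully open they stand 13 mm farther back than shut.
Start: joints at [1.113, 0.313, 0.046, 1.304, 0, 1.431], TCP at [0.18, 0.546, 0.231] pointing down, gripper open.
Joint ranges: [-2.76, 2.76], [-0.86, 1.69], [-1.03, 1.26], [-2.2, 2.34], [-1.47, 1.5], [-3.14, 3.14]. Speed limits (rad/s): [2.57, 2.57, 3.14, 3.14, 3.14, 3.14].

INTERFACE

Orientations are given as a unit quaternion [w, x, y, z].
In Python, from workcell import env gives the robot as it stands. The module is installed in compiled form; this text tells all that it offers.
- The arm moves only by the tool apply_moves, never from a script. Its argument "moves" is a list of rows, each a list of 3 entries, a list of its own where there are three numbers: the shift along the tool's x, y, z in cm, then the turn about the tool's z in degrees, then the opening, from 0 (shut) to 1 (fully open). In form: [[[x, y, z], yaw, gripper], ...]. A call has exactly 10 rows; each row is the pose to reach, as a shift and turn from the pose commanded when the call began, along the tool's axes at that moment; what a row does not reach only later rows make up. A row lasts 1/8 s, in which the tool goes at most 62.5 mm and 10.7 degrees, less where a joint would pass 70% of its speed; a pose out of reach is approached as far as the arm can. A call with a gripper value outside its range is refused whole. The fingers move at their own pace and stop on an object; "squeeze" is the grip in N (left out, the last holds). Time passes only in rows, so rows that repeat a pose let the fingers close, or fill a call up. It gives the time, the measured TCP pose, the force and the opening at its end, in the units of the state.
- env.get_state(): the state, without advancing time (a new reading comes with each control period).
- env.read_camera(name): name is "side" or "top" or "wrist"; returns a dict with "pixels" (480x640x3 uint8, red, green, blue), "fov_y" (degrees; the focal length in pixels is half the picture's height over the tangent of half this angle, whatever the lens; pixels are square), "cx", "cy" (the principal point, pixels), "world_from_camera" (4x4, takes a point from camera to world coordinates); the wrist camera has in their place "hand_eye" (4x4, takes a point from camera to tool coordinates, whose origin is the TCP and whose axes are the tool frame's). Camera axes: x right, y down, z forward; pixel columns grow to the right and rows downward; lengths in m; the calibration is good to about 2 mm. A picture is of the moment at which its call begins: read the wrist's pose just before it. There is no depth.
- env.hand_in(): hands the job in, once; it reports no verdict.
The state is a dict: "clock": time; "joint_pos": joint angles; "qvel": joint speeds; "tau": joint torques, N m; "tcp_pos": TCP position; "orientation": TCP orientation; "wrist_force": force on the tool from outside, world axes, zero at the start; "ft_torque": the same for the moment, N m; "finger_gap": finger opening in m.
Only numpy, scipy, OpenCV 4.12 (cv2) and the standard library are available. Lean on these libraries where they do the work, as an engineer would, in place of code of your own. Each camera call takes 0.05 s, during which the arm holds its last target.

## Working session

There is one attempt and no reset: what is moved stays moved. The work goes in short steps, Python scripts to look and compute and a tool call to move; the robot and the scene stay as the last step left them, time stands still between calls to the robot, and variables do not carry over. Pictures are saved under pics/ and viewed, and the job is handed in when it is done.

Besides the shell and the picture viewer there is one more tool, called after ">>>" as name([rows], argument=value, ...), one row to a line, values as JSON. apply_moves: Moves the arm, as the interface text tells. Its arguments: {"type":"object","properties":{"moves":{"type":"array","items":{"type":"array"}},"squeeze":{"type":"number"}},"required":["moves"]}

```bash
mkdir -p pics; cat > h.py <<'E'
import numpy as np,cv2
from workcell import env
def cam(n):
    s=env.get_state(); c=env.read_camera(n); c['state']=s; return c
def save(c,name): cv2.imwrite('pics/'+name,c['pixels'][:,:,::-1])
E
python3 - <<'E'
from h import *
for n in ['top','side','wrist']:
    c=cam(n); save(c,n+'0.png'); print(n,c['fov_y'],c['cx'],c['cy']); print(np.round(c.get('world_from_camera',c.get('hand_eye')),4))
    np.savez(n+'0.npz',**{k:v for k,v in c.items() if k!='state'})
s=env.get_state(); print(s)
E
```

```text
top 49.572939294001834 316.0365434118033 239.0197522636092
[[-0.0102 -0.9865  0.1636  0.3776]
 [-0.9999  0.0105  0.0013 -0.0251]
 [-0.003  -0.1636 -0.9865  1.0729]
 [ 0.      0.      0.      1.    ]]
side 44.71581286252085 319.99157301586297 239.9295681103552
[[ 0.9845 -0.1182  0.1295  0.4301]
 [-0.1745 -0.7311  0.6595 -0.776 ]
 [ 0.0167 -0.6719 -0.7404  0.9363]
 [ 0.      0.      0.      1.    ]]
wrist 67.45764564066914 319.6275563574912 242.48367520444197
[[ 1.000e+00 -1.400e-03  5.000e-04  7.000e-04]
 [ 1.200e-03  9.564e-01  2.920e-01 -7.340e-02]
 [-9.000e-04 -2.920e-01  9.564e-01 -1.415e-01]
 [ 0.000e+00  0.000e+00  0.000e+00  1.000e+00]]
{'clock': 0.15, 'joint_pos': array([1.11343538e+00, 3.13831274e-01, 4.52430434e-02, 1.30358581e+00,
       5.12466405e-06, 1.43120476e+00]), 'qvel': array([ 0.00046896, -0.00203678,  0.00186336, -0.00033765, -0.00017845,
        0.00142808]), 'tau': array([ 1.88360507e-03, -4.81063843e+01,  2.98816305e+01,  1.38248003e-02,
       -1.56534074e-04,  5.39034630e-06]), 'tcp_pos': array([0.17949387, 0.5458721 , 0.23061305]), 'orientation': array([ 3.20057545e-04,  8.10076473e-01,  5.86323830e-01, -6.09996138e-04]), 'wrist_force': array([0.55211786, 0.05005529, 0.48211954]), 'ft_torque': array([0.00663755, 0.00140271, 0.01946124]), 'finger_gap': 0.08562528345775466}
```

View pics/top0.png

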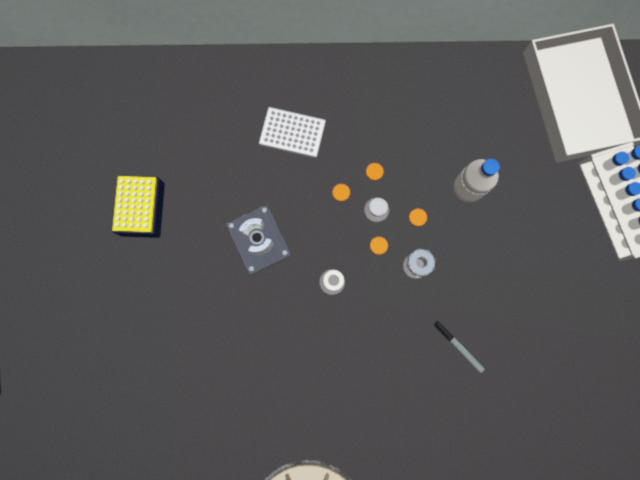

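View pics/side0.png

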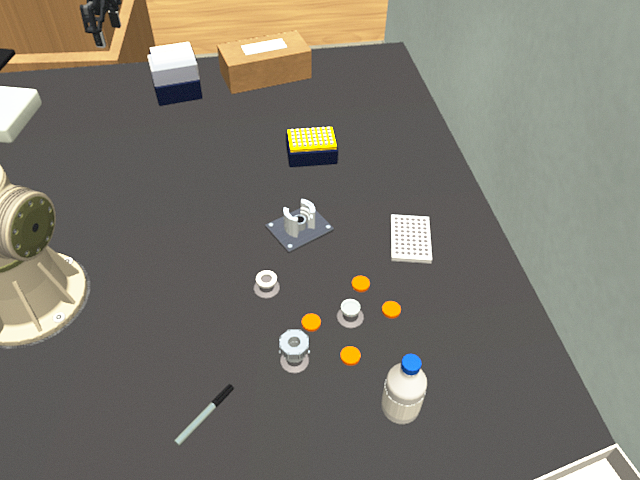

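View pics/wrist0.png

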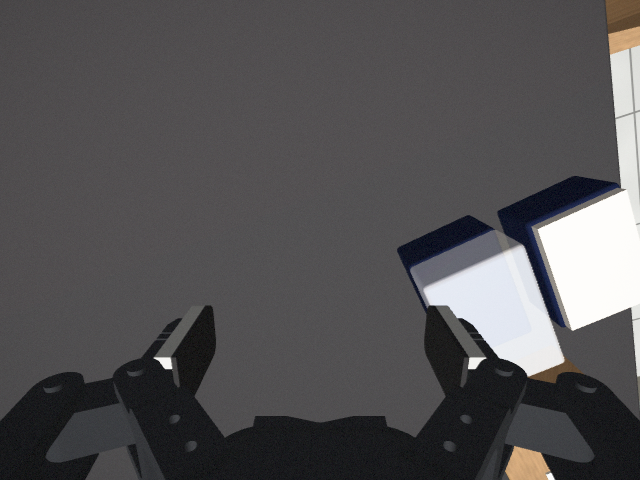

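```bash
cat >> h.py <<'E'
def ray(c,u,v):
    f=240/np.tan(np.radians(c['fov_y'])/2)
    T=c['T'] if 'T' in c else c['world_from_camera']
    d=T[:3,:3]@np.array([(u-c['cx'])/f,(v-c['cy'])/f,1]); return T[:3,3],d
def onz(c,u,v,z):
    o,d=ray(c,u,v); return (o+d*(z-o[2])/d[2])
def proj(c,p):
    f=240/np.tan(np.radians(c['fov_y'])/2)
    T=c['T'] if 'T' in c else c['world_from_camera']
    q=np.linalg.inv(T)@np.append(p,1); return np.array([f*q[0]/q[2]+c['cx'],f*q[1]/q[2]+c['cy']])
def R(q):
    from scipy.spatial.transform import Rotation as Ro
    return Ro.from_quat([q[1],q[2],q[3],q[0]]).as_matrix()
def wrist():
    c=cam('wrist'); s=c['state']; T=np.eye(4); T[:3,:3]=R(s['orientation']); T[:3,3]=s['tcp_pos']
    c['Ttcp']=T; c['T']=T@c['hand_eye']; return c
def yawx(s):  # angle of tool x in world
    M=R(s['orientation']); return np.degrees(np.arctan2(M[1,0],M[0,0]))
E
python3 - <<'E'
from h import *
for n,b in [('top',(215,150,455,330)),('side',(235,185,455,380))]:
    im=cv2.imread(f'pics/{n}0.png'); x0,y0,x1,y1=b
    cv2.imwrite(f'pics/{n}0z.png',cv2.resize(im[y0:y1,x0:x1],None,fx=3,fy=3,interpolation=cv2.INTER_CUBIC))
t=dict(np.load('top0.npz'));
for k,u,v,z in [('glass',377,208,.036),('spacer',333,281,.036),('ring',421,263,.065),('cell',257,238,.008)]:
    p=onz(t,u,v,z); print(k,p.round(3),np.hypot(*p[:2]).round(3))
print(yawx(env.get_state()))
E
```

```text
glass [ 0.612 -0.149  0.036] 0.63
spacer [ 0.464 -0.057  0.036] 0.468
ring [ 0.495 -0.228  0.065] 0.545
cell [0.558 0.099 0.008] 0.566
71.79316270572835
```

View pics/top0z.png

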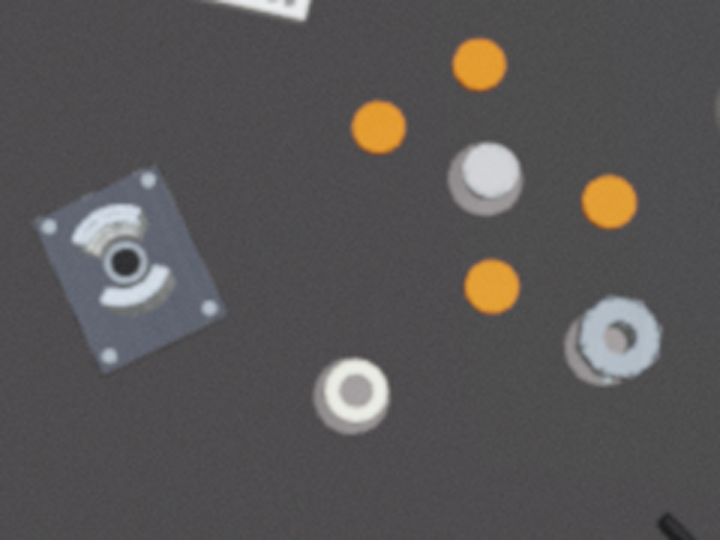

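View pics/side0z.png

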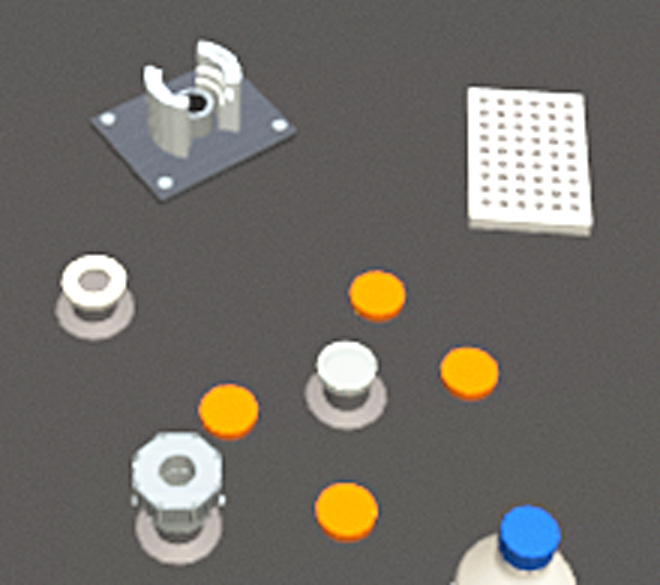

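```bash
cat >> h.py <<'E'
def rel(p,yaw=None):
    s=env.get_state(); M=R(s['orientation']); d=M.T@(np.array(p)-s['tcp_pos'])*100
    y=0 if yaw is None else -(yaw-yawx(s))
    y=(y+180)%360-180
    print('rel cm',d.round(2),'dist',np.linalg.norm(d).round(2),'turn',round(y,2))
E
python3 - <<'E'
from h import *
rel([.558,.099,.2],114)
E
```

```text
rel cm [-30.62  49.92   3.09] dist 58.64 turn -42.21
```

>>> apply_moves([
  [[-6.1,10,0.6],-10,1],
  [[-12.2,20,1.2],-20,1],
  [[-18.4,30,1.8],-30,1],
  [[-24.5,40,2.5],-42,1],
  [[-30.6,49.9,3.1],-42,1],
  [[-30.6,49.9,3.1],-42,1],
  [[-30.6,49.9,3.1],-42,1],
  [[-30.6,49.9,3.1],-42,1],
  [[-30.6,49.9,3.1],-42,1],
  [[-30.6,49.9,3.1],-42,1],
])

```text
clock: 1.4
tcp_pos: [0.5594, 0.0971, 0.1997]
orientation: [-0.0, 0.547, 0.837, -0.0]
wrist_force: [-0.3, -0.2, 0.3]
finger_gap: 0.0855
```

```bash
cat > shot.py <<'E'
import sys,pickle
from h import *
n=sys.argv[1]; c=wrist(); save(c,n+'.png'); pickle.dump(c,open(n+'.pkl','wb')); s=c['state']
print(s['clock'],s['tcp_pos'].round(4),yawx(s).round(2),s['joint_pos'].round(2),s['finger_gap'].round(4),s['wrist_force'].round(1),R(s['orientation'])[:,2].round(3))
E
python3 shot.py w1
```

```text
Traceback (most recent call last):
  File "shot.py", line 4, in <module>
    print(s['clock'],s['tcp_pos'].round(4),yawx(s).round(2),s['joint_pos'].round(2),s['finger_gap'].round(4),s['wrist_force'].round(1),R(s['orientation'])[:,2].round(3))
                                                                                    ^^^^^^^^^^^^^^^^^^^^^
AttributeError: 'float' object has no attribute 'round'
```

```bash
sed -i "s/s\['finger_gap'\].round(4)/round(s['finger_gap'],4)/" shot.py; python3 -c "
import pickle;s=pickle.load(open('w1.pkl','rb'))['state']
from h import *
print(s,yawx(s))"
```

```text
{'clock': 1.4, 'joint_pos': array([ 3.06120514e-02,  3.09994202e-01, -3.60056931e-02,  1.22505042e+00,
       -6.94870131e-05, -3.82556251e-01]), 'qvel': array([-0.47493705,  0.30937644,  0.38048553,  0.07779746,  0.00926535,
       -0.48557307]), 'tau': array([  0.9088154 , -48.94497514,  28.21679592,  -0.12549761,
        -0.17449062,   0.4237767 ]), 'tcp_pos': array([0.55943459, 0.09714742, 0.19971406]), 'orientation': array([-8.42440903e-05,  5.47031509e-01,  8.37112006e-01, -1.01179178e-04]), 'wrist_force': array([-0.26632843, -0.20987548,  0.26984185]), 'ft_torque': array([ 0.03451837, -0.01490277,  0.03448208]), 'finger_gap': 0.08554288934227744} 113.6728002301371
```

View pics/w1.png

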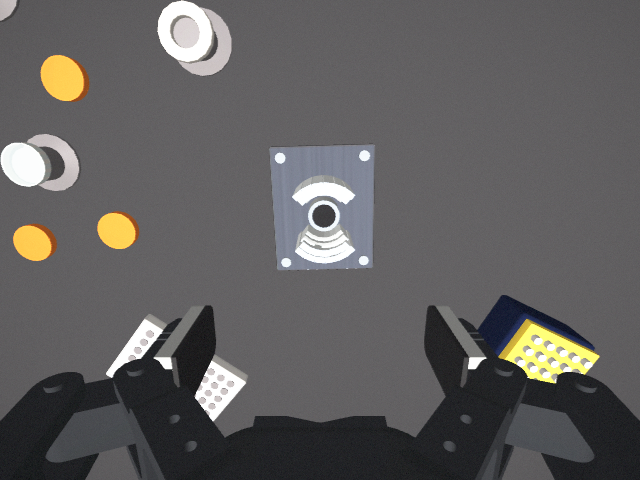

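```bash
python3 shot.py w2; cat > cell.py <<'E'
import pickle,sys
from h import *
c=pickle.load(open(sys.argv[1]+'.pkl','rb')); s=c['state']; print('qvel',abs(s['qvel']).max())
im=c['pixels']; g=im.astype(int)
hsv=cv2.cvtColor(im,cv2.COLOR_RGB2HSV)
u0,v0=proj(c,[.558,.099,.01]); print(u0,v0)
# screws: bright blobs
m=((g.min(2)>185)).astype(np.uint8); n,l,st,ce=cv2.connectedComponentsWithStats(m)
P=[]
for i in range(1,n):
    if 30<st[i,4]<250 and np.hypot(*(ce[i]-[u0,v0]))<130: p=onz(c,*ce[i],.0085); P.append(p[:2]); print('blob',ce[i].round(1),st[i,4],p.round(4))
# dark hole
sub=(g.max(2)<45).astype(np.uint8); n,l,st,ce=cv2.connectedComponentsWithStats(sub)
for i in range(1,n):
    if st[i,4]>100 and np.hypot(*(ce[i]-[u0,v0]))<60: print('hole',ce[i],st[i,4],onz(c,*ce[i],.03).round(4))
P=np.array(P)
if len(P)==4:
    print('centre',P.mean(0).round(4)); 
    r=cv2.minAreaRect((P*1e5).astype(np.float32)); print(r)
E
python3 cell.py w2
python3 -c "
import cv2;im=cv2.imread('pics/w2.png')[130:290,230:420];cv2.imwrite('pics/w2z.png',cv2.resize(im,None,fx=3.5,fy=3.5,interpolation=cv2.INTER_CUBIC))"
```

```text
1.45 [0.5625 0.0938 0.1991] 113.5 [ 0.03  0.31 -0.03  1.22 -0.   -0.38] 0.0854 [ 4.1 -2.3  0.3] [ 0.002 -0.002 -1.   ]
qvel 0.09350281659668049
327.21513344285904 211.7443023986028
blob [369.6 153.3] 92 [0.4942 0.1124 0.0085]
blob [284.8 155.9] 94 [0.5266 0.0435 0.0085]
blob [368.4 258.6] 75 [0.5851 0.1551 0.0085]
blob [290.7 260.9] 72 [0.6176 0.0861 0.0085]
centre [0.5559 0.0993]
((55587.96875, 9927.671875), (10050.546875, 7622.10400390625), 25.123634338378906)
```

View pics/w2z.png

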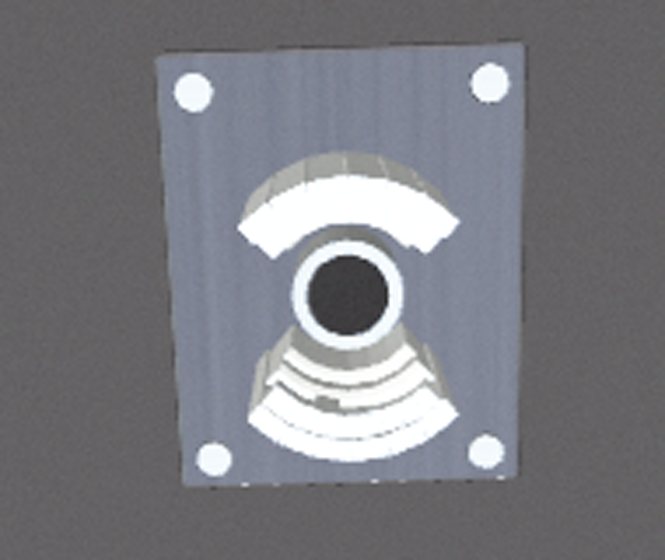

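```bash
python3 - <<'E'
import pickle
from h import *
c=pickle.load(open('w2.pkl','rb'))
print('seat',onz(c,230+348/3.5,130+295/3.5,.03).round(4))
t=dict(np.load('top0.npz')); im=t['pixels'].astype(int)
for n,cc,z0 in [('top',t,0)]:
    m=(im.min(2)>120).astype(np.uint8); 
    P=[(215+148/3,150+180/3),(215+48/3,150+227/3),(215+209/3,150+308/3),(215+109/3,150+355/3)]
    Q=np.array([onz(t,u,v,.0085)[:2] for u,v in P]); print(Q.round(4),Q.mean(0).round(4))
    print('seat top',onz(t,215+125/3,150+262/3,.03).round(4))
s=dict(np.load('side0.npz'))
P=[(235+108/3,185+118/3),(235+280/3,185+125/3),(235+165/3,185+183/3)]
Q=np.array([onz(s,u,v,.0085)[:2] for u,v in P]); print('side',Q.round(4),Q[:2].mean(0))
print('side glass top centre',onz(s,235+347/3,185+362/3,.036).round(4),'spacer',onz(s,235+95/3,185+281/3,.036).round(4),'ring',onz(s,235+178/3,185+470/3,.065).round(4))
print('glass',onz(t,215+491/3,150+170/3,.036).round(4),'spacer',onz(t,215+357/3,150+390/3,.036).round(4),'ring',onz(t,215+620/3,150+337/3,.065).round(4))
rel([.61,-.15,.14],115)
E
```

```text
seat [0.5555 0.0996 0.03  ]
[[0.6169 0.084 ]
 [0.5842 0.1534]
 [0.5262 0.0414]
 [0.4944 0.11  ]] [0.5554 0.0972]
seat top [0.5553 0.0971 0.03  ]
side [[0.4941 0.1132]
 [0.6172 0.0862]
 [0.5263 0.0435]] [0.55563373 0.0996944 ]
side glass top centre [ 0.6155 -0.1487  0.036 ] spacer [ 0.4663 -0.0584  0.036 ] ring [ 0.4966 -0.2281  0.065 ]
glass [ 0.6152 -0.1523  0.036 ] spacer [ 0.4663 -0.0587  0.036 ] ring [ 0.4965 -0.2293  0.065 ]
rel cm [-24.53  -5.27   5.94] dist 25.78 turn -1.51
```

>>> apply_moves([
  [[-6,-1.3,0.6],-1.5,1],
  [[-12,-2.6,1.2],-1.5,1],
  [[-18.5,-4,2],-1.5,1],
  [[-24.6,-5.2,3],-1.5,1],
  [[-24.6,-5.2,3],-1.5,1],
  [[-24.6,-5.2,3],-1.5,1],
  [[-24.6,-5.2,3],-1.5,1],
  [[-24.6,-5.2,3],-1.5,1],
  [[-24.6,-5.2,3],-1.5,1],
  [[-24.6,-5.2,3],-1.5,1],
])

```text
clock: 2.75
tcp_pos: [0.6098, -0.1459, 0.1705]
orientation: [0.0, 0.535, 0.845, 0.0]
wrist_force: [-0.3, -0.9, 0.1]
finger_gap: 0.0853
```

```bash
python3 shot.py w3
```

```text
2.75 [ 0.6098 -0.1459  0.1705] 115.34 [-0.36  0.44  0.08  1.21  0.   -0.8 ] 0.0853 [-0.3 -0.9  0.1] [ 0. -0. -1.]
```

View pics/w3.png

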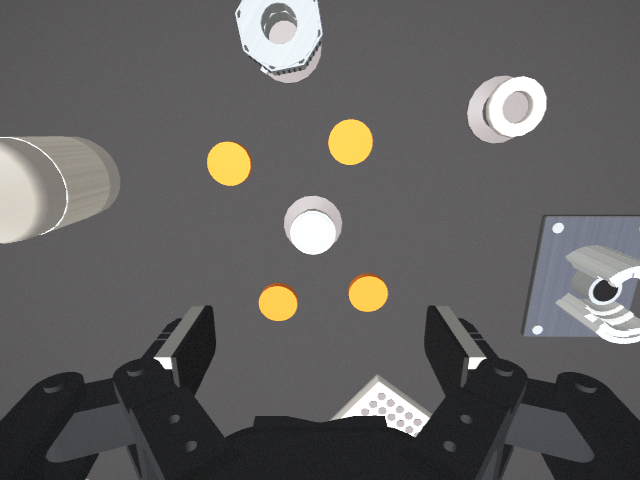

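```bash
cat > blob.py <<'E'
import pickle,sys
from h import *
c=pickle.load(open(sys.argv[1]+'.pkl','rb')); u,v=float(sys.argv[2]),float(sys.argv[3]); z=float(sys.argv[4]); th=int(sys.argv[5])
m=(c['pixels'].min(2)>th).astype(np.uint8)
n,l,st,ce=cv2.connectedComponentsWithStats(m)
i=min(range(1,n),key=lambda i:np.hypot(*(ce[i]-[u,v]))+(1e3 if st[i,4]<200 else 0))
ct=max(cv2.findContours((l==i).astype(np.uint8),0,1)[0],key=cv2.contourArea)
e=cv2.fitEllipse(cv2.convexHull(ct)); print(ce[i],st[i],e)
p=onz(c,*e[0],z); print('pt',p.round(4)); 
d=[onz(c,*q[0],z)[:2]-p[:2] for q in ct]; r=np.hypot(*np.array(d).T); print('r mm',np.percentile(r,[5,50,95])*1e3)
a=[onz(c,*q[0],z)[:2] for q in ct]; print('minencl',cv2.minEnclosingCircle((np.array(a)*1e4).astype(np.float32)))
rel([p[0],p[1],.0155],115)
im=c['pixels'][int(v)-50:int(v)+50,max(int(u)-50,0):int(u)+50,::-1]
cv2.imwrite('pics/'+sys.argv[6],cv2.resize(im,None,fx=5,fy=5,interpolation=cv2.INTER_CUBIC))
E
python3 blob.py w3 313 232 .036 230 g1.png
```

```text
[312.45501618 232.25954693] [ 290  211   46   43 1545] ((312.4210510253906, 232.3327178955078), (43.048240661621094, 45.2531852722168), 91.82526397705078)
pt [ 0.6149 -0.15    0.036 ]
r mm [17.09954222 17.59402731 18.1370271 ]
minencl ((6153.46435546875, -1497.8621826171875), 181.10369873046875)
rel cm [-0.57  0.29 15.49] dist 15.51 turn 0.32
```

View pics/g1.png

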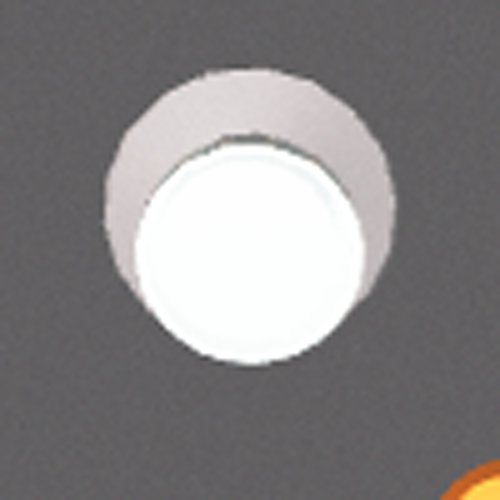

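>>> apply_moves([
  [[-0.57,0.29,4],0.3,1],
  [[-0.57,0.29,8],0.3,1],
  [[-0.57,0.29,12],0.3,1],
  [[-0.57,0.29,14.5],0.3,1],
  [[-0.57,0.29,15.8],0.3,1],
  [[-0.57,0.29,15.8],0.3,1],
  [[-0.57,0.29,15.8],0.3,1],
  [[-0.57,0.29,15.8],0.3,0.6],
  [[-0.57,0.29,15.8],0.3,0.3],
  [[-0.57,0.29,15.8],0.3,0.3],
], squeeze=25)

```text
clock: 4.05
tcp_pos: [0.6151, -0.1505, 0.0129]
orientation: [0.0, 0.537, 0.843, 0.0]
wrist_force: [-1.4, 0.9, 4.3]
finger_gap: 0.0344
```

```bash
python3 shot.py w4
```

```text
4.05 [ 0.6151 -0.1505  0.0129] 114.99 [-0.37  0.56 -0.13  0.88  0.   -0.8 ] 0.0344 [-1.4  0.9  4.3] [ 0.001 -0.    -1.   ]
```

View pics/w4.png

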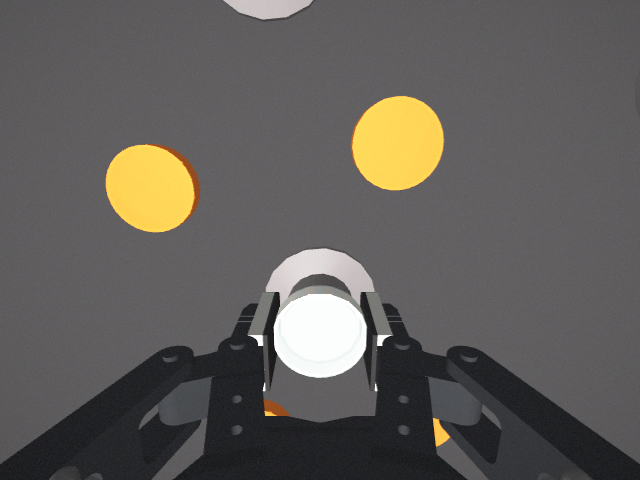

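```bash
python3 - <<'E'
import pickle
from h import *
c=pickle.load(open('w4.pkl','rb'));s=c['state']
im=c['pixels'][240:400,240:400]
m=(im.min(2)>225).astype(np.uint8); n,l,st,ce=cv2.connectedComponentsWithStats(m)
for i in range(1,n):
  if st[i,4]>300: print(st[i],ce[i]+240)
for (u,v) in [(321,336),(321,332)]:
  p=onz(c,u,v,.036); print(p.round(4), R(s['orientation']).T@(p-s['tcp_pos']))
cv2.imwrite('pics/w4z.png',cv2.resize(im[:,:,::-1],None,fx=4,fy=4))
E
```

```text
[  34   54   92   84 6190] [319.59547658 335.01680129]
[ 0.6146 -0.1504  0.036 ] [ 0.00020925 -0.00038589 -0.02309861]
[ 0.6131 -0.1511  0.036 ] [ 0.00020938 -0.0020819  -0.02309968]
```

View pics/w4z.png

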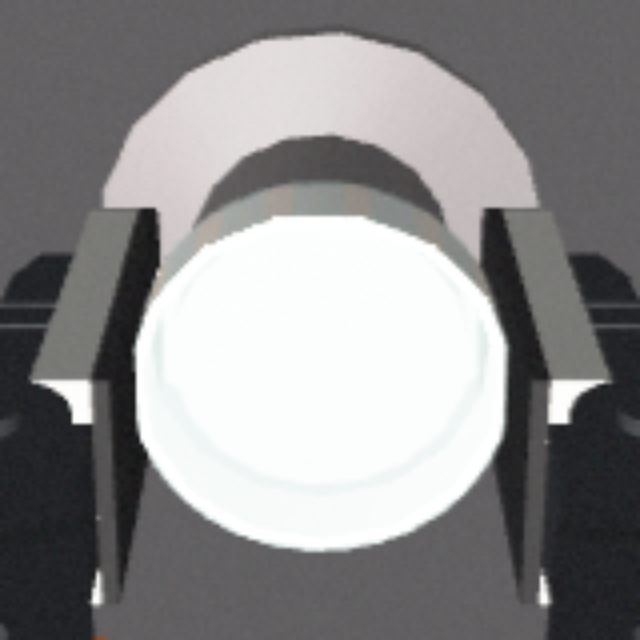

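>>> apply_moves([
  [[0,0,-0.5],0,0.3],
  [[0,0,-2],0,0.3],
  [[0,0,-5],0,0.3],
  [[0,0,-9],0,0.3],
  [[0,0,-12],0,0.3],
  [[0,0,-12],0,0.3],
  [[4,0,-12],0,0.3],
  [[9,0,-12],0,0.3],
  [[13,0,-12],0,0.3],
  [[15,0,-12],0,0.3],
])

```text
clock: 5.35
tcp_pos: [0.5498, -0.0126, 0.1315]
orientation: [-0.001, 0.537, 0.844, -0.0]
wrist_force: [-0.6, -1.2, -0.1]
finger_gap: 0.0351
```

```bash
python3 shot.py w5;python3 - <<'E'
from h import *
rel([.5556,.0992,.12],115.1)
E
```

```text
5.35 [ 0.5498 -0.0126  0.1315] 115.08 [-0.17  0.32 -0.2   1.06  0.   -0.61] 0.0351 [-0.6 -1.2 -0.1] [-0.002  0.    -1.   ]
rel cm [9.73 5.28 1.19] dist 11.13 turn 0.04
```

View pics/w5.png

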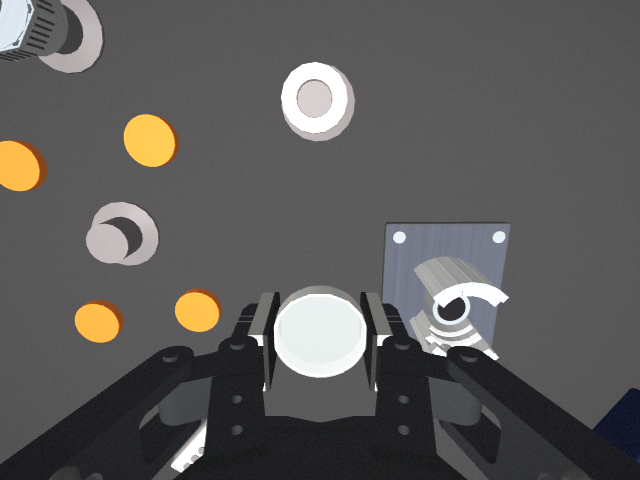

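>>> apply_moves([
  [[4,2.2,0.5],0,0.3],
  [[8,4.3,1],0,0.3],
  [[9.72,5.28,2],0,0.3],
  [[9.72,5.28,3],0,0.3],
  [[9.72,5.28,3.5],0,0.3],
  [[9.72,5.28,3.5],0,0.3],
  [[9.72,5.28,3.5],0,0.3],
  [[9.72,5.28,3.5],0,0.3],
  [[9.72,5.28,3.5],0,0.3],
  [[9.72,5.28,3.5],0,0.3],
])

```text
clock: 6.65
tcp_pos: [0.5583, 0.096, 0.0975]
orientation: [0.0, 0.537, 0.843, 0.0]
wrist_force: [0.2, 0.9, -0.1]
finger_gap: 0.0345
```

```bash
python3 shot.py w6;python3 cell.py w6
```

```text
6.65 [0.5583 0.096  0.0975] 114.99 [ 0.03  0.37 -0.21  0.99  0.   -0.41] 0.0345 [ 0.2  0.9 -0.1] [ 0.  0. -1.]
qvel 0.002743999481453755
324.1620454404358 248.31480237571802
blob [265.2 169.5] 182 [0.5267 0.0433 0.0085]
blob [386.1 168.9] 184 [0.4943 0.1123 0.0085]
blob [308.5 281.8] 99 [0.5851 0.0997 0.0085]
blob [342.  282.6] 137 [0.5759 0.1211 0.0085]
blob [352.7 290.4] 139 [0.578  0.1304 0.0085]
blob [297.8 288.1] 55 [0.5926 0.0949 0.0085]
blob [258.3 338.9] 79 [0.6417 0.0851 0.0085]
blob [381.1 339. ] 79 [0.604  0.1665 0.0085]
```

View pics/w6.png

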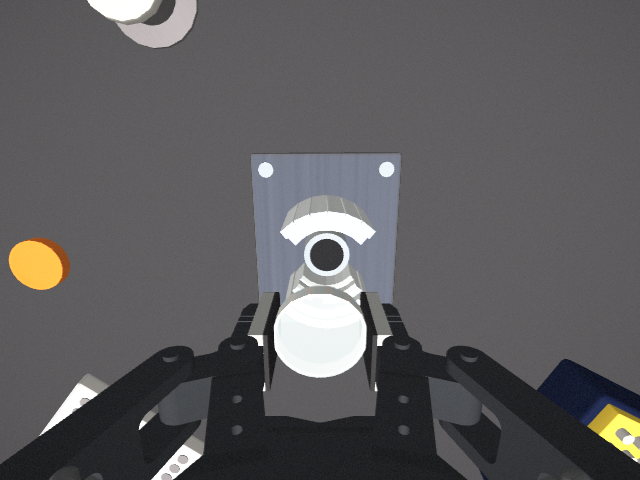

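```bash
python3 - <<'E'
from h import *
rel([.5558,.0995,.0145],115.15)
E
```

```text
rel cm [ 0.42 -0.08  8.29] dist 8.3 turn -0.16
```

>>> apply_moves([
  [[0.42,-0.08,0],-0.2,0.3],
  [[0.42,-0.08,0.5],-0.2,0.3],
  [[0.42,-0.08,2],-0.2,0.3],
  [[0.42,-0.08,3.5],-0.2,0.3],
  [[0.42,-0.08,5],-0.2,0.3],
  [[0.42,-0.08,6.5],-0.2,0.3],
  [[0.42,-0.08,7.6],-0.2,0.3],
  [[0.42,-0.08,7.6],-0.2,0.3],
  [[0.42,-0.08,7.6],-0.2,0.3],
  [[0.42,-0.08,7.6],-0.2,0.3],
])

```text
clock: 7.95
tcp_pos: [0.5563, 0.0995, 0.022]
orientation: [0.001, 0.536, 0.844, 0.0]
wrist_force: [0.3, 0.1, -0.3]
finger_gap: 0.035
```

```bash
python3 shot.py w7
```

```text
7.95 [0.5563 0.0995 0.022 ] 115.19 [ 0.03  0.44 -0.31  0.82  0.   -0.4 ] 0.035 [ 0.3  0.1 -0.3] [ 0.001  0.    -1.   ]
```

View pics/w7.png

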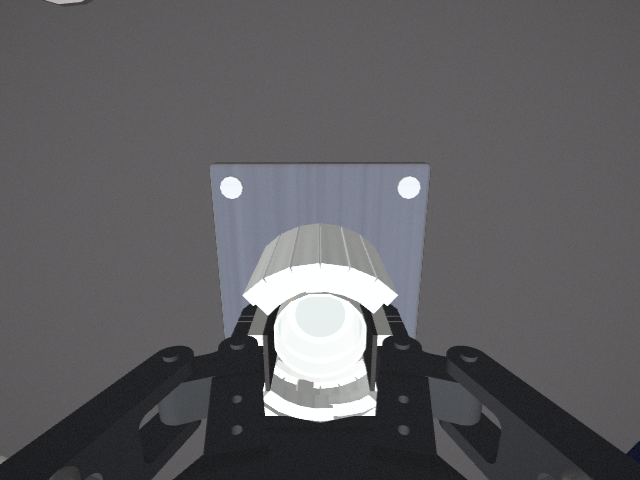

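>>> apply_moves([
  [[0,0,0.1],0,0.3],
  [[0,0,0.2],0,0.3],
  [[0,0,0.3],0,0.3],
  [[0,0,0.4],0,0.3],
  [[0,0,0.5],0,0.3],
  [[0,0,0.6],0,0.3],
  [[0,0,0.67],0,0.3],
  [[0,0,0.71],0,0.3],
  [[0,0,0.71],0,0.3],
  [[0,0,0.71],0,0.3],
])

```text
clock: 9.25
tcp_pos: [0.5558, 0.0995, 0.0144]
orientation: [0.0, 0.536, 0.844, 0.0]
wrist_force: [-1.5, -0.9, 3.9]
finger_gap: 0.0346
```

```bash
python3 shot.py w8; python3 -c "
import cv2;im=cv2.imread('pics/w8.png')[220:420,220:420];cv2.imwrite('pics/w8z.png',cv2.resize(im,None,fx=3,fy=3))"
```

```text
9.25 [0.5558 0.0995 0.0144] 115.19 [ 0.03  0.45 -0.32  0.8   0.   -0.4 ] 0.0346 [-1.5 -0.9  3.9] [ 0.  0. -1.]
```

View pics/w8z.png

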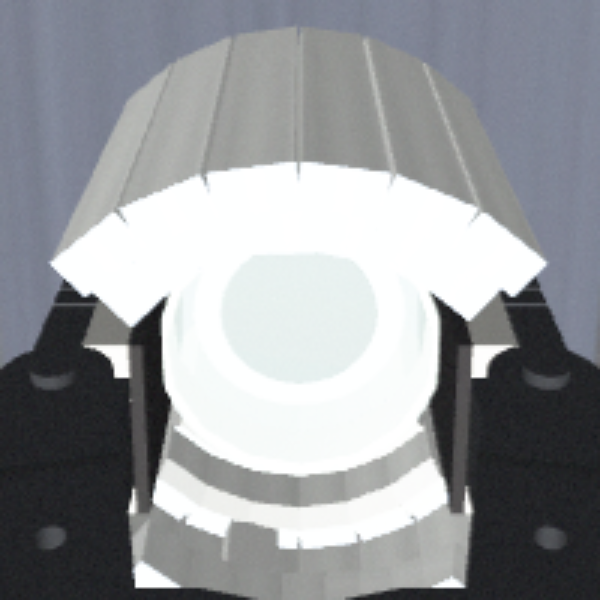

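>>> apply_moves([
  [[0,0,0],0,0.5],
  [[0,0,0],0,0.6],
  [[0,0,0],0,0.8],
  [[0,0,0],0,0.8],
  [[0,0,0],0,0.8],
  [[0,0,-3],0,0.8],
  [[0,0,-7],0,0.8],
  [[0,0,-11],0,0.9],
  [[0,0,-14],0,1],
  [[0,0,-15],0,1],
])

```text
clock: 10.55
tcp_pos: [0.5569, 0.0995, 0.1663]
orientation: [0.002, 0.536, 0.844, 0.001]
wrist_force: [-0.0, -0.0, -1.1]
finger_gap: 0.0855
```

```bash
python3 shot.py w9; python3 -c "
import cv2;im=cv2.imread('pics/w9.png')[140:300,240:420];cv2.imwrite('pics/w9z.png',cv2.resize(im,None,fx=4,fy=4,interpolation=2))
from h import *
rel([.466,-.0575,.165],115.2)"
```

```text
10.55 [0.5569 0.0995 0.1663] 115.19 [ 0.03  0.32 -0.11  1.14  0.   -0.4 ] 0.0855 [-0.  -0.  -1.1] [ 0.004  0.    -1.   ]
rel cm [-10.34 -14.91   0.1 ] dist 18.14 turn -0.01
```

View pics/w9z.png

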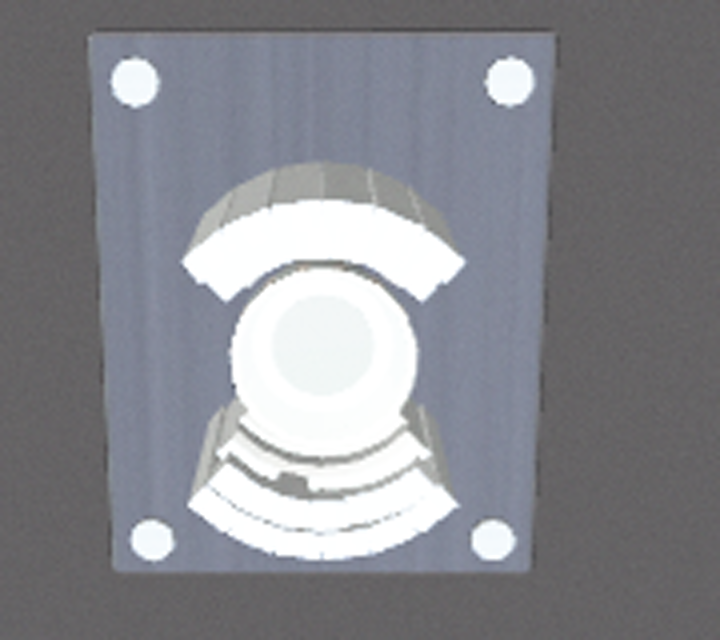

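>>> apply_moves([
  [[-3,-4.4,0],0,1],
  [[-6,-8.8,0],0,1],
  [[-9,-13,0],0,1],
  [[-10.3,-14.9,0],0,1],
  [[-10.3,-14.9,0],0,1],
  [[-10.3,-14.9,0],0,1],
  [[-10.3,-14.9,0],0,1],
  [[-10.3,-14.9,0],0,1],
  [[-10.3,-14.9,0],0,1],
  [[-10.3,-14.9,0],0,1],
])

```text
clock: 11.85
tcp_pos: [0.4649, -0.0569, 0.1642]
orientation: [0.0, 0.536, 0.844, 0.0]
wrist_force: [-0.5, -1.0, -0.0]
finger_gap: 0.0852
```

```bash
python3 cell.py w9; python3 shot.py w10; python3 blob.py w10 320 225 .036 215 s1.png
```

```text
qvel 0.1603094315620952
318.9136657422861 222.5758032041716
blob [273.1 160.1] 111 [0.5268 0.0433 0.0085]
blob [366.9 160. ] 111 [0.4943 0.1123 0.0085]
blob [277.5 274.6] 85 [0.6175 0.0859 0.0085]
blob [362.8 274.7] 87 [0.5852 0.1551 0.0085]
centre [0.556  0.0991]
((55600.83984375, 9916.5947265625), (10045.6474609375, 7637.88525390625), 25.221357345581055)
11.85 [ 0.4649 -0.0569  0.1642] 115.22 [-0.29  0.14 -0.34  1.09  0.   -0.73] 0.0852 [-0.5 -1.  -0. ] [ 0.  0. -1.]
[322.08035088 225.31894737] [ 294  194   59   64 2850] ((322.1191711425781, 225.34962463378906), (58.7675895690918, 63.977081298828125), 16.51361083984375)
pt [ 0.46   -0.0572  0.036 ]
r mm [21.7590831  23.61296919 25.95007658]
minencl ((4609.5107421875, -575.5257568359375), 254.3486328125)
rel cm [ 0.18 -0.45 14.87] dist 14.88 turn 0.21
```

View pics/w10.png

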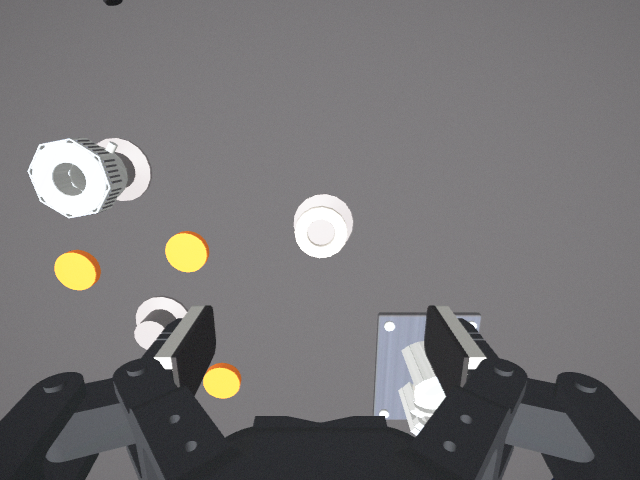

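View pics/s1.png

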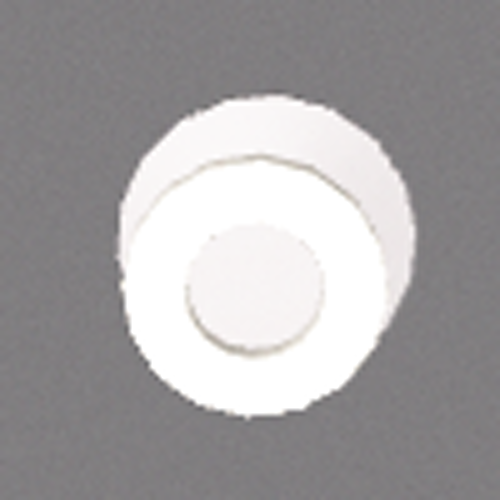

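```bash
python3 blob.py w10 321 232 .036 248 s2.png; python3 -c "
import pickle
from h import *
c=pickle.load(open('w10.pkl','rb')); print(onz(c,321.3,232.2,.036))"
```

```text
[320.5521049 232.0510697] [ 295  207   52   51 1449] ((320.53863525390625, 232.28466796875), (50.069725036621094, 51.820899963378906), 93.6993179321289)
pt [ 0.4656 -0.0559  0.036 ]
r mm [19.27624096 19.87195356 20.51021804]
minencl ((4659.2451171875, -556.3211669921875), 204.5118408203125)
rel cm [ 0.06  0.11 14.87] dist 14.87 turn 0.21
[ 0.46524912 -0.05543367  0.036     ]
```

View pics/s2.png

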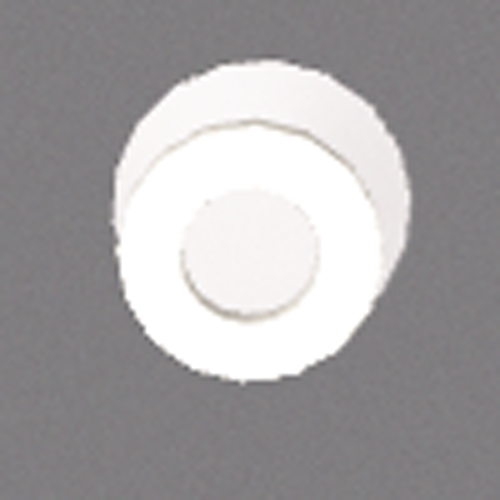

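>>> apply_moves([
  [[0.1,0.1,4],0,1],
  [[0.1,0.1,8],0,1],
  [[0.1,0.1,12],0,1],
  [[0.1,0.1,14],0,1],
  [[0.1,0.1,15.2],0,1],
  [[0.1,0.1,15.2],0,1],
  [[0.1,0.1,15.2],0,0.8],
  [[0.1,0.1,15.2],0,0.6],
  [[0.1,0.1,15.2],0,0.35],
  [[0.1,0.1,15.2],0,0.35],
], squeeze=25)

```text
clock: 13.15
tcp_pos: [0.4659, -0.056, 0.0131]
orientation: [0.001, 0.536, 0.844, 0.0]
wrist_force: [-0.0, 0.0, 5.8]
finger_gap: 0.0411
```

```bash
python3 shot.py w11; python3 -c "
import cv2;im=cv2.imread('pics/w11.png')[220:420,220:420];cv2.imwrite('pics/w11z.png',cv2.resize(im,None,fx=3,fy=3))"
```

```text
13.15 [ 0.4659 -0.056   0.0131] 115.2 [-0.29  0.3  -0.56  0.71  0.   -0.73] 0.0411 [-0.   0.   5.8] [ 0.002 -0.    -1.   ]
```

View pics/w11z.png

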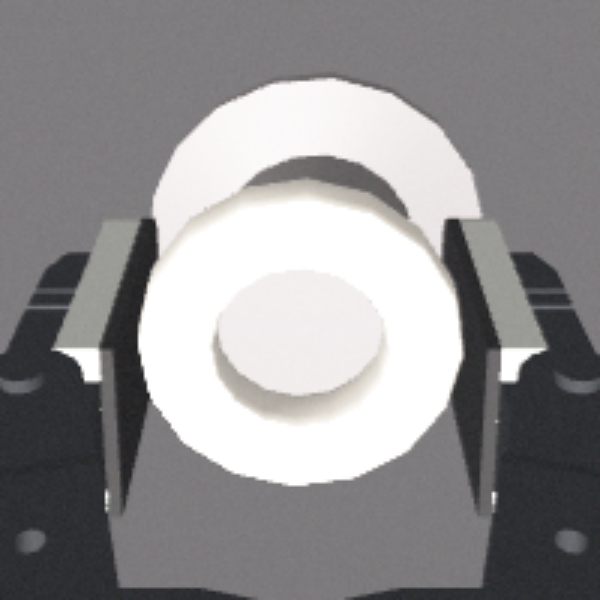

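>>> apply_moves([
  [[0,0,0],0,0.35],
  [[0,0,-0.5],0,0.35],
  [[0,0,-2],0,0.35],
  [[0,0,-5],0,0.35],
  [[0,0,-8],0,0.35],
  [[0,0,-9],0,0.35],
  [[3,4,-9],0,0.35],
  [[6,8,-9],0,0.35],
  [[9,13,-9],0,0.35],
  [[10,14.5,-9],0,0.35],
])

```text
clock: 14.45
tcp_pos: [0.5549, 0.0989, 0.1013]
orientation: [-0.0, 0.535, 0.845, 0.0]
wrist_force: [0.0, -0.9, -0.1]
finger_gap: 0.0407
```

>>> apply_moves([
  [[0,0,0],0,0.35],
  [[0,0,0],0,0.35],
  [[0,0,0],0,0.35],
  [[0,0,0],0,0.35],
  [[0,0,0],0,0.35],
  [[0,0,0],0,0.35],
  [[0,0,0],0,0.35],
  [[0,0,0],0,0.35],
  [[0,0,0],0,0.35],
  [[0,0,0],0,0.35],
])

```text
clock: 15.7
tcp_pos: [0.5539, 0.0964, 0.1022]
orientation: [-0.0, 0.536, 0.844, 0.0]
wrist_force: [0.2, -0.3, 0.4]
finger_gap: 0.0405
```

```bash
python3 shot.py w12;python3 cell.py w12; python3 -c "
from h import *
rel([.5561,.0994,.024],115.2)"
```

```text
15.7 [0.5539 0.0964 0.1022] 115.19 [ 0.03  0.36 -0.21  1.    0.   -0.41] 0.0405 [ 0.2 -0.3  0.4] [-0.  0. -1.]
qvel 0.0017886217094495085
320.6970636236116 251.61497625125963
blob [263.2 174.8] 170 [0.5268 0.0433 0.0085]
blob [381.2 174.7] 177 [0.4944 0.1123 0.0085]
blob [248.1 339.9] 81 [0.6442 0.0797 0.0085]
blob [391.  339.9] 83 [0.599  0.1762 0.0085]
centre [0.5661 0.1029]
((56643.36328125, 10214.306640625), (12189.5791015625, 10659.517578125), 25.076679229736328)
rel cm [0.17 0.33 7.82] dist 7.83 turn -0.0
```

View pics/w12.png

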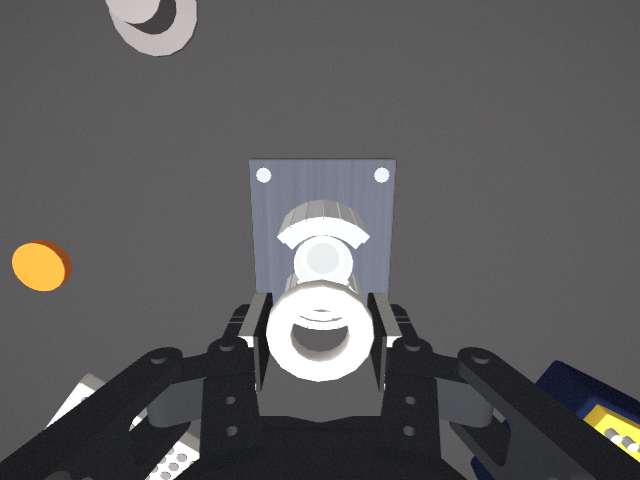

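>>> apply_moves([
  [[0.17,0.33,0],0,0.35],
  [[0.17,0.33,1],0,0.35],
  [[0.17,0.33,3],0,0.35],
  [[0.17,0.33,5],0,0.35],
  [[0.17,0.33,6.2],0,0.35],
  [[0.17,0.33,6.8],0,0.35],
  [[0.17,0.33,7.2],0,0.35],
  [[0.17,0.33,7.5],0,0.35],
  [[0.17,0.33,7.7],0,0.35],
  [[0.17,0.33,7.8],0,0.35],
])

```text
clock: 17.0
tcp_pos: [0.5563, 0.0993, 0.0245]
orientation: [0.0, 0.536, 0.844, 0.0]
wrist_force: [-0.5, -0.0, 2.8]
finger_gap: 0.041
```

```bash
python3 shot.py w13; python3 -c "
import cv2;im=cv2.imread('pics/w13.png')[220:420,220:420];cv2.imwrite('pics/w13z.png',cv2.resize(im,None,fx=3,fy=3))"
```

```text
17.0 [0.5563 0.0993 0.0245] 115.19 [ 0.03  0.44 -0.31  0.82 -0.   -0.4 ] 0.041 [-0.5 -0.   2.8] [ 0.  0. -1.]
```

View pics/w13z.png

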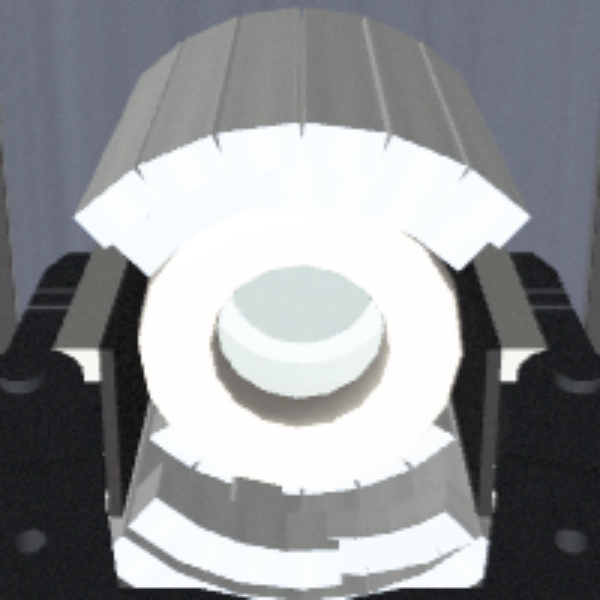

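>>> apply_moves([
  [[0,0,0.03],0,0.35],
  [[0,0,0.06],0,0.35],
  [[0,0,0.09],0,0.35],
  [[0,0,0.12],0,0.35],
  [[0,0,0.15],0,0.35],
  [[0,0,0.15],0,0.35],
  [[0,0,0.15],0,0.35],
  [[0,0,0.15],0,0.35],
  [[0,0,0.15],0,0.35],
  [[0,0,0.15],0,0.35],
])

```text
clock: 18.3
tcp_pos: [0.556, 0.0993, 0.0227]
orientation: [-0.0, 0.536, 0.844, -0.0]
wrist_force: [-2.7, -0.9, 4.4]
finger_gap: 0.041
```

```bash
python3 shot.py w14; python3 -c "
import cv2;im=cv2.imread('pics/w14.png')[220:420,220:420];cv2.imwrite('pics/w14z.png',cv2.resize(im,None,fx=3,fy=3))"
```

```text
18.3 [0.556  0.0993 0.0227] 115.19 [ 0.03  0.44 -0.31  0.82  0.   -0.41] 0.041 [-2.7 -0.9  4.4] [-0.  0. -1.]
```

View pics/w14z.png

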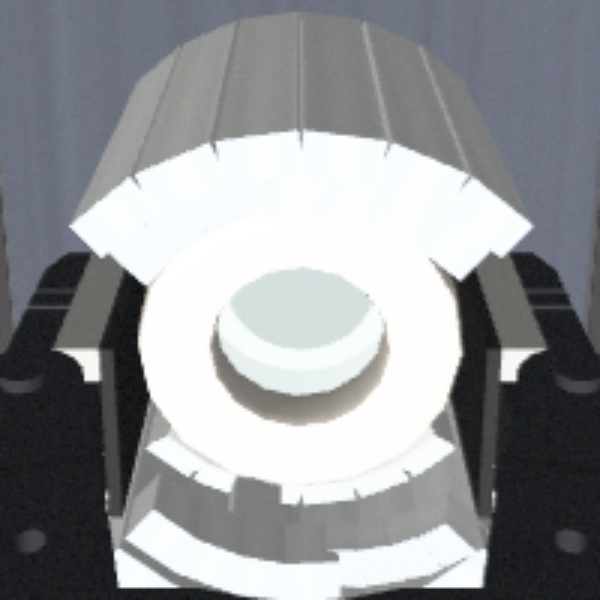

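>>> apply_moves([
  [[0,0,0],0,0.6],
  [[0,0,0],0,0.75],
  [[0,0,0],0,0.85],
  [[0,0,0],0,0.85],
  [[0,0,-1],0,0.85],
  [[0,0,-4],0,0.85],
  [[0,0,-8],0,0.85],
  [[0,0,-12],0,1],
  [[0,0,-15],0,1],
  [[0,0,-15],0,1],
])

```text
clock: 19.6
tcp_pos: [0.5582, 0.0994, 0.1764]
orientation: [0.003, 0.536, 0.844, 0.002]
wrist_force: [-0.3, -0.2, 0.4]
finger_gap: 0.0856
```

```bash
python3 shot.py w15; python3 -c "
import cv2;im=cv2.imread('pics/w15.png')[140:300,240:420];cv2.imwrite('pics/w15z.png',cv2.resize(im,None,fx=4,fy=4,interpolation=2))
from h import *
rel([.498,-.2285,.2],115.2)"
```

```text
19.6 [0.5582 0.0994 0.1764] 115.19 [ 0.03  0.31 -0.09  1.16  0.   -0.41] 0.0856 [-0.3 -0.2  0.4] [ 0.007  0.    -1.   ]
rel cm [-27.16 -19.29  -2.59] dist 33.42 turn -0.01
```

View pics/w15z.png

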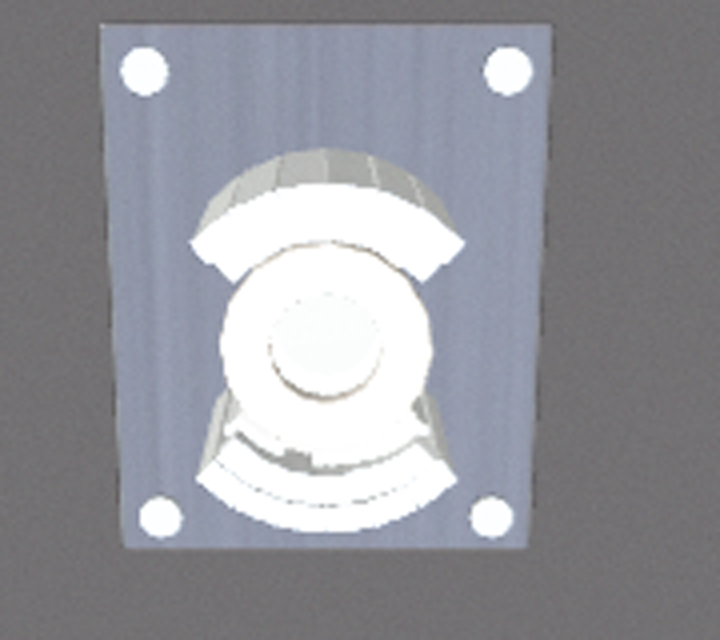

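>>> apply_moves([
  [[-5,-3.5,-1],0,1],
  [[-10,-7,-2],0,1],
  [[-15,-10.5,-2],0,1],
  [[-20,-14,-2],0,1],
  [[-24,-17,-2],0,1],
  [[-27.1,-19.3,-2],0,1],
  [[-27.1,-19.3,-2],0,1],
  [[-27.1,-19.3,-2],0,1],
  [[-27.1,-19.3,-2],0,1],
  [[-27.1,-19.3,-2],0,1],
])

```text
clock: 20.9
tcp_pos: [0.497, -0.2269, 0.1926]
orientation: [-0.0, 0.535, 0.845, 0.0]
wrist_force: [0.6, 0.4, -0.6]
finger_gap: 0.0858
```

```bash
python3 shot.py w16;  python3 -c "
import cv2
from h import *
import pickle
c=pickle.load(open('w16.pkl','rb')); u,v=proj(c,[.4965,-.2285,.065]).astype(int); print(u,v)
im=cv2.imread('pics/w16.png')[v-60:v+60,u-65:u+65];cv2.imwrite('pics/w16z.png',cv2.resize(im,None,fx=5,fy=5,interpolation=2))"
```

```text
20.9 [ 0.497  -0.2269  0.1926] 115.29 [-0.58  0.27 -0.11  1.19  0.   -1.02] 0.0858 [ 0.6  0.4 -0.6] [-0.  0. -1.]
318 229
```

View pics/w16z.png

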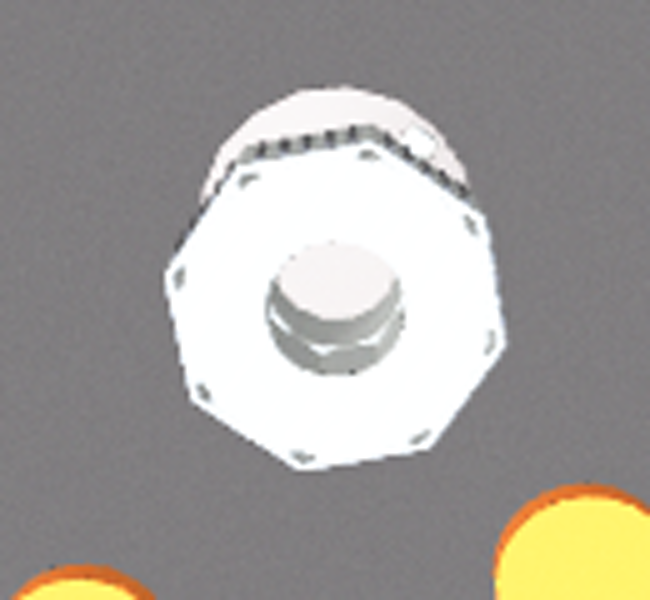

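```bash
python3 - <<'E'
from h import *
import pickle
c=pickle.load(open('w16.pkl','rb'))
V=[(242,161),(379,141),(487,213),(506,345),(430,449),(300,470),(193,402),(165,270)]
P=np.array([onz(c,253+x/5,169+y/5,.065)[:2] for x,y in V])
m=P.mean(0); print('centre',m.round(4))
d=P-m; r=np.hypot(*d.T); a=np.degrees(np.arctan2(d[:,1],d[:,0])); print((r*1e3).round(1),'expect',25/np.cos(np.pi/8)); print(a.round(1))
fl=np.median((a-22.5)%45); print('flat normals mod45',(a-22.5)%45)
p=onz(c,253+418/5,169+140/5,.032)[:2]; q=p-m; print('pin',p.round(4),np.hypot(*q)*1e3,np.degrees(np.arctan2(q[1],q[0])))
rel([m[0],m[1],.04],115)
E
```

```text
centre [ 0.4964 -0.2265]
[27.3 26.9 27.3 26.9 27.3 27.3 27.4 27.3] expect 27.05980500730985
[-122.7 -168.1  148.8  102.7   57.7   12.5  -31.1  -77.9]
flat normals mod45 [34.77451925 34.40770919 36.33670056 35.15400356 35.18866429 35.02036116
 36.40760797 34.60439341]
pin [ 0.4719 -0.223 ] 24.775303434293363 171.66459109695836
rel cm [ 0.07 -0.04 15.27] dist 15.27 turn 0.28
```

>>> apply_moves([
  [[0.07,-0.04,1],-10,1],
  [[0.07,-0.04,2],-20,1],
  [[0.07,-0.04,3],-30,1],
  [[0.07,-0.04,4],-40,1],
  [[0.07,-0.04,4],-50,1],
  [[0.07,-0.04,4],-54.9,1],
  [[0.07,-0.04,4],-54.9,1],
  [[0.07,-0.04,4],-54.9,1],
  [[0.07,-0.04,4],-54.9,1],
  [[0.07,-0.04,4],-54.9,1],
])

```text
clock: 22.2
tcp_pos: [0.4962, -0.2276, 0.1527]
orientation: [0.0, 0.087, 0.996, 0.0]
wrist_force: [-0.9, 0.5, 0.3]
finger_gap: 0.0854
```

```bash
python3 shot.py w17;  python3 -c "
import cv2
from h import *
import pickle
c=pickle.load(open('w17.pkl','rb')); u,v=proj(c,[.4965,-.2265,.065]).astype(int); print(u,v)
im=cv2.imread('pics/w17.png')[v-80:v+80,u-90:u+90];cv2.imwrite('pics/w17z.png',cv2.resize(im,None,fx=4,fy=4,interpolation=2))"
```

```text
22.2 [ 0.4962 -0.2276  0.1527] 170.07 [-0.58  0.29 -0.18  1.1   0.   -1.97] 0.0854 [-0.9  0.5  0.3] [ 0.  0. -1.]
321 249
```

View pics/w17z.png

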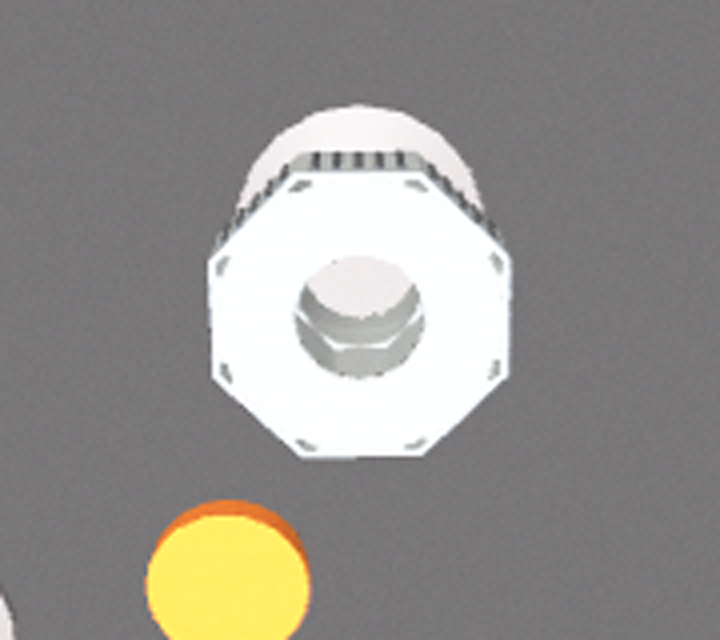

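```bash
python3 - <<'E'
from h import *
import pickle
c=pickle.load(open('w17.pkl','rb'))
V=[(296,171),(424,171),(511,259),(509,377),(424,457),(301,457),(213,377),(209,260)]
P=np.array([onz(c,231+x/4,169+y/4,.065)[:2] for x,y in V])
m=P.mean(0); print('centre',m.round(4))
d=P-m; r=np.hypot(*d.T); a=np.degrees(np.arctan2(d[:,1],d[:,0])); print((r*1e3).round(1))
print('flat',((a-22.5)%45).round(1))
rel([m[0],m[1],.043],170.2)
E
```

```text
centre [ 0.4965 -0.227 ]
[27.4 27.2 26.9 27.2 27.4 27.2 27.2 27.2]
flat [35.2 35.5 35.2 35.  36.  35.2 35.  35.4]
rel cm [-0.02  0.06 10.97] dist 10.97 turn -0.13
```

>>> apply_moves([
  [[0,0.06,3],-0.1,1],
  [[0,0.06,6],-0.1,1],
  [[0,0.06,9],-0.1,1],
  [[0,0.06,11],-0.1,1],
  [[0,0.06,11],-0.1,1],
  [[0,0.06,11],-0.1,1],
  [[0,0.06,11],-0.1,0.75],
  [[0,0.06,11],-0.1,0.45],
  [[0,0.06,11],-0.1,0.45],
  [[0,0.06,11],-0.1,0.45],
], squeeze=80)

```text
clock: 23.5
tcp_pos: [0.4971, -0.2275, 0.0441]
orientation: [0.001, 0.085, 0.996, -0.001]
wrist_force: [-1.4, 0.5, 5.4]
finger_gap: 0.0481
```

```bash
python3 shot.py w18;  python3 -c "
from h import *
c=cam('side'); save(c,'s18.png'); u,v=proj(c,[.4965,-.227,.05]).astype(int)
im=c['pixels'][v-60:v+50,u-65:u+65,::-1];cv2.imwrite('pics/s18z.png',cv2.resize(im,None,fx=5,fy=5,interpolation=2))"
```

```text
23.5 [ 0.4971 -0.2275  0.0441] 170.19 [-0.58  0.39 -0.33  0.85  0.   -1.98] 0.0481 [-1.4  0.5  5.4] [ 0.002 -0.001 -1.   ]
```

View pics/s18z.png

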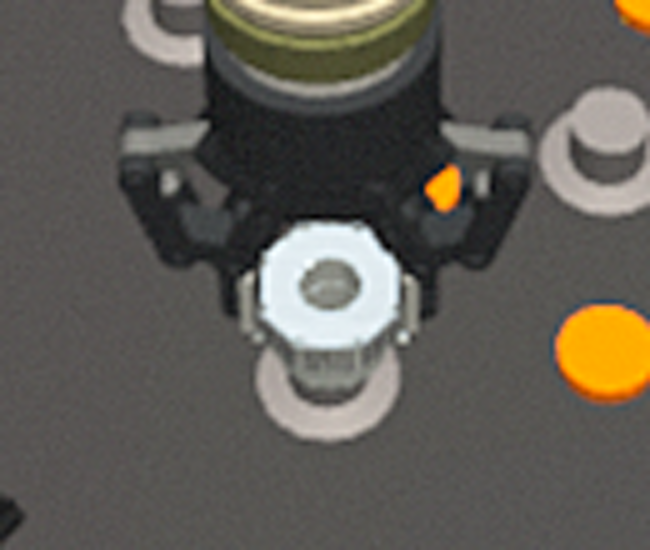

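View pics/w18.png

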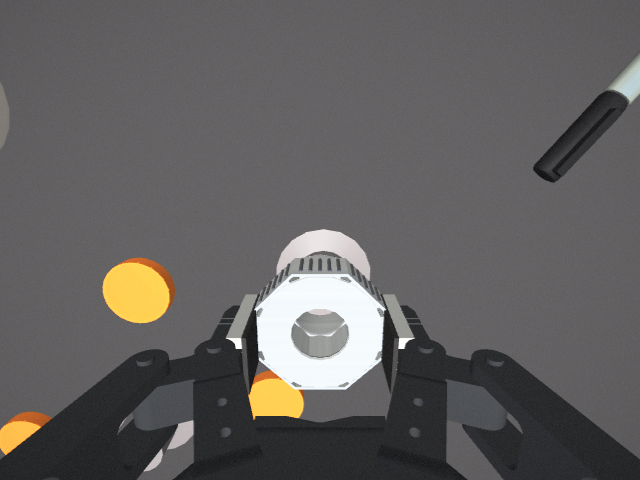

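```bash
python3 - <<'E'
from h import *
c=cam('side'); u0,v0=proj(c,[.4965,-.227,.05]).astype(int)-[65,60]
s=env.get_state(); M=R(s['orientation']); ctr=np.array([.4968,-.2274,0])
for sx in (1,-1):
  for r in (.026,.030):
   for z in (.032,.040,.044,.048,.052):
    for y in (-.011,.011):
     p=ctr+M[:,0]*sx*r+M[:,1]*y; p[2]=z; q=(proj(c,p)-[u0,v0])*5; print(sx,r,z,y,q.round(0))
im=c['pixels'][v0+35:v0+80,u0+40:u0+95,::-1];cv2.imwrite('pics/s18y.png',cv2.resize(im,None,fx=14,fy=14,interpolation=cv2.INTER_LANCZOS4))
E
```

```text
1 0.026 0.032 -0.011 [254. 359.]
1 0.026 0.032 0.011 [257. 305.]
1 0.026 0.04 -0.011 [253. 347.]
1 0.026 0.04 0.011 [256. 293.]
1 0.026 0.044 -0.011 [253. 341.]
1 0.026 0.044 0.011 [256. 287.]
1 0.026 0.048 -0.011 [253. 335.]
1 0.026 0.048 0.011 [255. 281.]
1 0.026 0.052 -0.011 [252. 328.]
1 0.026 0.052 0.011 [255. 274.]
1 0.03 0.032 -0.011 [243. 358.]
1 0.03 0.032 0.011 [246. 305.]
1 0.03 0.04 -0.011 [242. 347.]
1 0.03 0.04 0.011 [245. 293.]
1 0.03 0.044 -0.011 [242. 341.]
1 0.03 0.044 0.011 [244. 287.]
1 0.03 0.048 -0.011 [241. 334.]
1 0.03 0.048 0.011 [244. 281.]
1 0.03 0.052 -0.011 [241. 328.]
1 0.03 0.052 0.011 [243. 274.]
-1 0.026 0.032 -0.011 [401. 359.]
-1 0.026 0.032 0.011 [402. 306.]
-1 0.026 0.04 -0.011 [401. 347.]
-1 0.026 0.04 0.011 [402. 294.]
-1 0.026 0.044 -0.011 [401. 341.]
-1 0.026 0.044 0.011 [402. 288.]
-1 0.026 0.048 -0.011 [401. 335.]
-1 0.026 0.048 0.011 [402. 281.]
-1 0.026 0.052 -0.011 [401. 329.]
-1 0.026 0.052 0.011 [402. 275.]
-1 0.03 0.032 -0.011 [412. 359.]
-1 0.03 0.032 0.011 [413. 306.]
-1 0.03 0.04 -0.011 [413. 347.]
-1 0.03 0.04 0.011 [413. 294.]
-1 0.03 0.044 -0.011 [413. 341.]
-1 0.03 0.044 0.011 [413. 288.]
-1 0.03 0.048 -0.011 [413. 335.]
-1 0.03 0.048 0.011 [413. 281.]
-1 0.03 0.052 -0.011 [413. 329.]
-1 0.03 0.052 0.011 [413. 275.]
```

View pics/s18y.png

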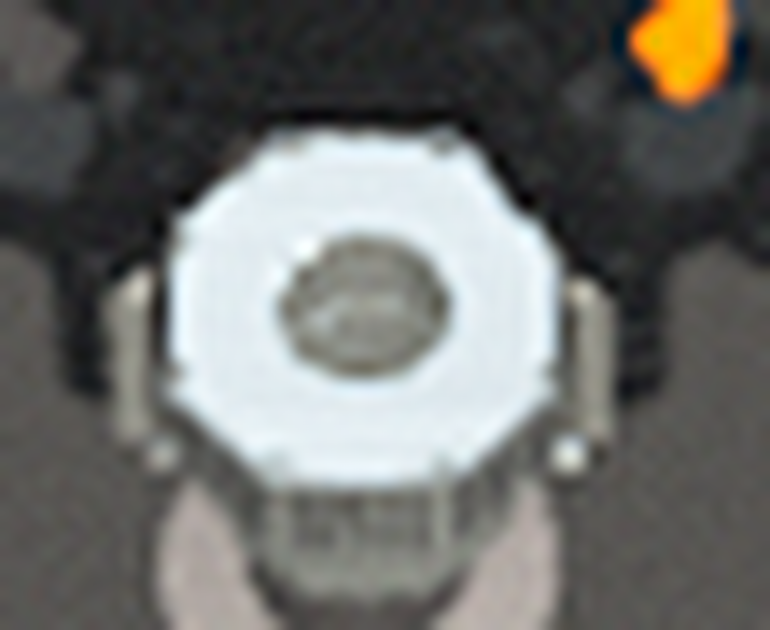

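```bash
python3 - <<'E'
from h import *
rel([.5555,.0993,.12],100.2); print(env.get_state()['tcp_pos'])
E
```

```text
rel cm [-0.2  33.19 -7.63] dist 34.06 turn 69.99
[ 0.49710443 -0.22753606  0.04405659]
```

>>> apply_moves([
  [[0,0,0],0,0.45],
  [[0,0,-0.5],0,0.45],
  [[0,0,-2.5],0,0.45],
  [[0,0,-5.5],0,0.45],
  [[0,0,-8],5,0.45],
  [[0,4,-8],15,0.45],
  [[0,9,-8],25,0.45],
  [[0,14,-8],35,0.45],
  [[-0.1,19,-8],45,0.45],
  [[-0.1,24,-8],55,0.45],
])

```text
clock: 24.9
tcp_pos: [0.5382, 0.0109, 0.1229]
orientation: [0.0, 0.538, 0.843, 0.0]
wrist_force: [0.3, -0.2, -1.7]
finger_gap: 0.0481
```

```bash
python3 - <<'E'
from h import *
s=env.get_state();print(s['clock'],s['tcp_pos'],s['finger_gap'],yawx(s)); rel([.5555,.0993,.12],100.2)
E
```

```text
24.9 [0.53818821 0.010927   0.12291466] 0.04810992363260069 114.85123793983435
rel cm [7.29 5.28 0.29] dist 9.01 turn 14.65
```

>>> apply_moves([
  [[3.6,2.6,0.3],7,0.45],
  [[7.3,5.28,0.3],14.6,0.45],
  [[7.3,5.28,0.3],14.6,0.45],
  [[7.3,5.28,0.3],14.6,0.45],
  [[7.3,5.28,0.3],14.6,0.45],
  [[7.3,5.28,0.3],14.6,0.45],
  [[7.3,5.28,0.3],14.6,0.45],
  [[7.3,5.28,0.3],14.6,0.45],
  [[7.3,5.28,0.3],14.6,0.45],
  [[7.3,5.28,0.3],14.6,0.45],
])

```text
clock: 26.15
tcp_pos: [0.5548, 0.0979, 0.1197]
orientation: [-0.0, 0.639, 0.769, 0.0]
wrist_force: [0.1, -0.5, -0.9]
finger_gap: 0.0484
```

```bash
python3 shot.py w20; python3 cell.py w20; python3 - <<'E'
from h import *
rel([.5555,.0993,.0605],100.2)
c=cam('side'); u,v=proj(c,[.5555,.0993,.08]).astype(int)
im=c['pixels'][v-60:v+60,u-65:u+65,::-1];cv2.imwrite('pics/s20z.png',cv2.resize(im,None,fx=5,fy=5,interpolation=2))
E
```

```text
26.15 [0.5548 0.0979 0.1197] 100.59 [ 0.03  0.35 -0.19  1.04  0.   -0.15] 0.0484 [ 0.1 -0.5 -0.9] [-0.  0. -1.]
qvel 0.0015503908689661042
320.0573585159584 242.09258562492315
blob [356.1 157.4] 154 [0.4943 0.1123 0.0085]
blob [250.1 185.6] 143 [0.5267 0.0433 0.0085]
blob [385.6 287.8] 109 [0.5852 0.1551 0.0085]
blob [402.8 342. ] 82 [0.6289 0.1798 0.0085]
centre [0.5588 0.1226]
((55082.73828125, 13170.87890625), (17054.578125, 6729.82421875), 53.183006286621094)
rel cm [0.13 0.09 5.92] dist 5.92 turn 0.4
```

View pics/w20.png

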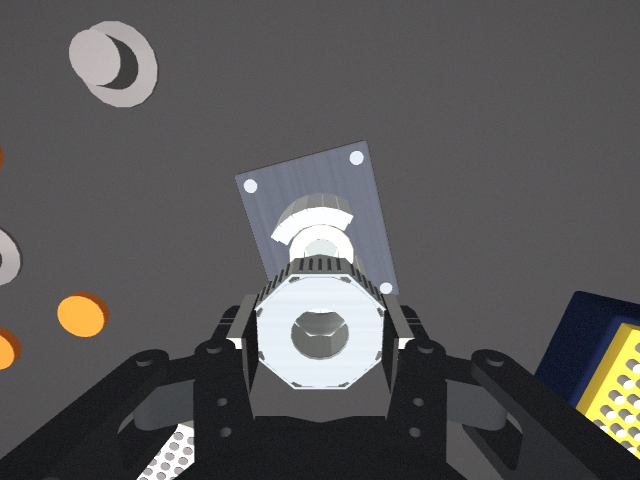

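View pics/s20z.png

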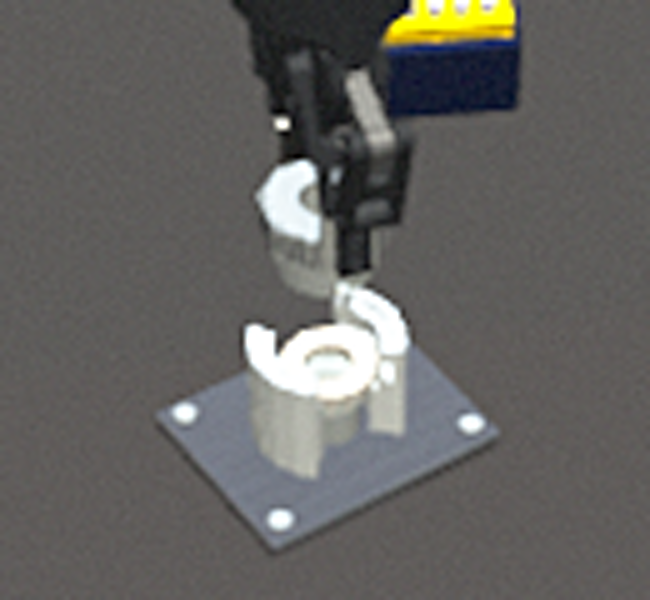

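>>> apply_moves([
  [[0.13,0.09,0],0.4,0.45],
  [[0.13,0.09,1.5],0.4,0.45],
  [[0.13,0.09,3],0.4,0.45],
  [[0.13,0.09,4],0.4,0.45],
  [[0.13,0.09,4.8],0.4,0.45],
  [[0.13,0.09,5.2],0.4,0.45],
  [[0.13,0.09,5.4],0.4,0.45],
  [[0.13,0.09,5.6],0.4,0.45],
  [[0.13,0.09,5.72],0.4,0.45],
  [[0.13,0.09,5.8],0.4,0.45],
])

```text
clock: 27.5
tcp_pos: [0.5557, 0.0993, 0.0619]
orientation: [0.0, 0.642, 0.767, 0.0]
wrist_force: [-0.6, -0.3, 1.2]
finger_gap: 0.0482
```

```bash
python3 shot.py w21; python3 - <<'E'
from h import *
print(env.get_state()['ft_torque'])
c=cam('side'); u,v=proj(c,[.5555,.0993,.06]).astype(int)
im=c['pixels'][v-60:v+60,u-65:u+65,::-1];cv2.imwrite('pics/s21z.png',cv2.resize(im,None,fx=5,fy=5,interpolation=2))
E
```

```text
27.5 [0.5557 0.0993 0.0619] 100.19 [ 0.03  0.4  -0.26  0.91  0.   -0.14] 0.0482 [-0.6 -0.3  1.2] [ 0.001  0.    -1.   ]
[-0.07948933  0.05498124 -0.01750089]
```

View pics/s21z.png

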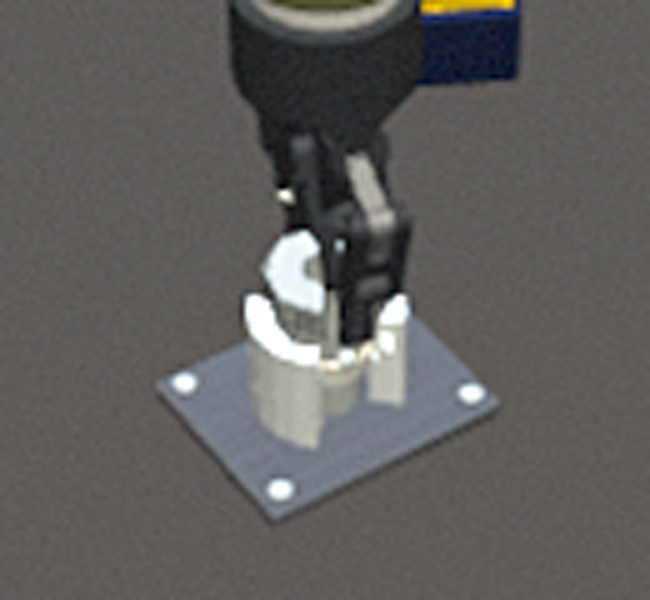

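>>> apply_moves([
  [[0,0,0],5,0.45],
  [[0,0,0],11,0.45],
  [[0,0,0],17,0.45],
  [[0,0,0],23,0.45],
  [[0,0,0],29,0.45],
  [[0,0,0],35,0.45],
  [[0,0,0.01],40,0.45],
  [[0,0,0.04],45,0.45],
  [[0,0,0.08],49,0.45],
  [[0,0,0.11],52,0.45],
], squeeze=90)

```text
clock: 28.85
tcp_pos: [0.5555, 0.0993, 0.061]
orientation: [0.0, 0.913, 0.407, 0.0]
wrist_force: [-2.0, 0.0, 3.0]
finger_gap: 0.0482
```

```bash
python3 shot.py w22; python3 -c "
from h import *
print(env.get_state()['ft_torque'])"
```

```text
28.85 [0.5555 0.0993 0.061 ] 48.09 [ 0.03  0.4  -0.27  0.91 -0.    0.77] 0.0482 [-2.  0.  3.] [ 0. -0. -1.]
[-0.16719498  0.26080079  0.00546773]
```

View pics/w22.png

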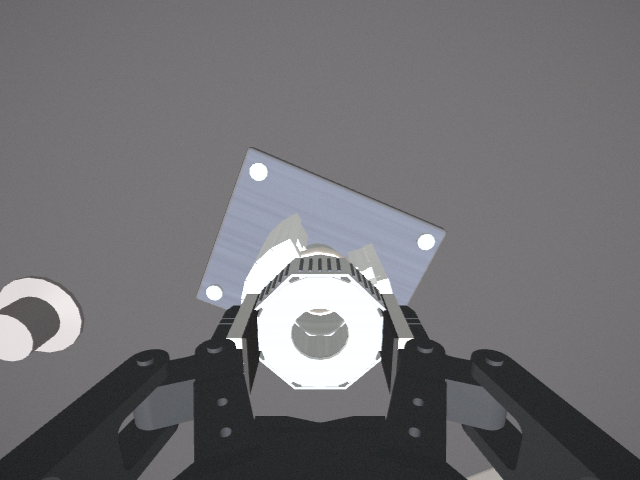

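>>> apply_moves([
  [[0,0,0.02],3,0.45],
  [[0,0,0.05],6,0.45],
  [[0,0,0.08],9,0.45],
  [[0,0,0.11],12,0.45],
  [[0,0,0.13],15,0.45],
  [[0,0,0.13],18,0.45],
  [[0,0,0.13],20,0.45],
  [[0,0,0.13],22,0.45],
  [[0,0,0.13],24,0.45],
  [[0,0,0.13],25,0.45],
])

```text
clock: 30.15
tcp_pos: [0.5558, 0.0989, 0.0597]
orientation: [0.0, 0.98, 0.201, 0.0]
wrist_force: [-2.0, -2.0, 6.2]
finger_gap: 0.0478
```

```bash
python3 shot.py w23; python3 -c "
from h import *
print(env.get_state()['ft_torque'])"; python3 -c "
import cv2;im=cv2.imread('pics/w23.png')[220:420,220:420];cv2.imwrite('pics/w23z.png',cv2.resize(im,None,fx=3,fy=3))"
```

```text
30.15 [0.5558 0.0989 0.0597] 23.15 [ 0.03  0.4  -0.27  0.9  -0.    1.2 ] 0.0478 [-2.  -2.   6.2] [ 0.001 -0.001 -1.   ]
[-0.45471839  0.39993229  0.53298419]
```

View pics/w23z.png

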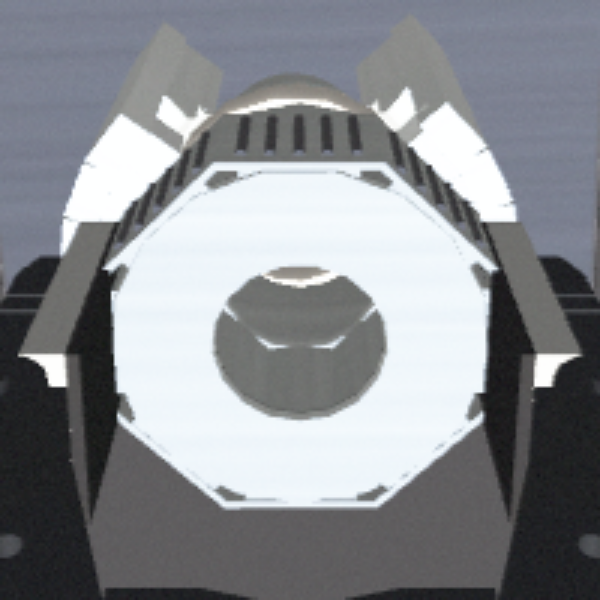

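>>> apply_moves([
  [[0,0,0],1,0.45],
  [[0,0,0],2,0.45],
  [[0,0,0],3,0.45],
  [[0,0,0],4,0.45],
  [[0,0,0],4,0.45],
  [[0,0,0],4,0.45],
  [[0,0,0],4,0.45],
  [[0,0,0],4,0.45],
  [[0,0,0],4,0.45],
  [[0,0,0],4,0.45],
], squeeze=100)

```text
clock: 31.45
tcp_pos: [0.556, 0.1002, 0.0596]
orientation: [-0.001, 0.986, 0.167, 0.001]
wrist_force: [-0.7, 3.3, 4.9]
finger_gap: 0.0476
```

```bash
python3 shot.py w24; python3 -c "
from h import *
print(env.get_state()['ft_torque'])"; python3 -c "
import cv2;im=cv2.imread('pics/w24.png')[220:420,220:420];cv2.imwrite('pics/w24z.png',cv2.resize(im,None,fx=3,fy=3))"
```

```text
31.45 [0.556  0.1002 0.0596] 19.22 [ 0.04  0.4  -0.27  0.9   0.    1.27] 0.0476 [-0.7  3.3  4.9] [ 0.001  0.002 -1.   ]
[0.84455228 0.11318553 0.26087444]
```

View pics/w24z.png

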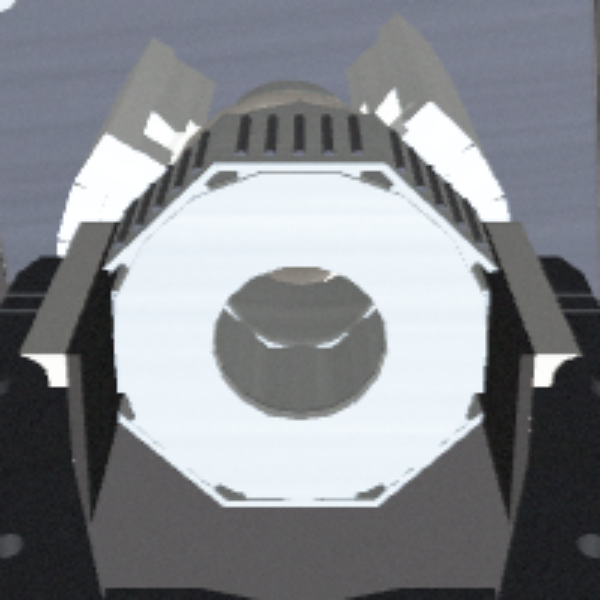

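```bash
python3 - <<'E'
from h import *
for n in ('side','top'):
    c=cam(n); u,v=proj(c,[.5555,.0993,.06]).astype(int)
    im=c['pixels'][v-50:v+50,u-55:u+55,::-1];cv2.imwrite(f'pics/{n}25z.png',cv2.resize(im,None,fx=6,fy=6,interpolation=2))
s=env.get_state(); print(s['clock'],yawx(s),s['tcp_pos'],s['wrist_force'],s['ft_torque'])
E
```

```text
31.6 19.223676596425943 [0.55596918 0.1001614  0.05958499] [-1.01294542  3.8033593   4.9384399 ] [0.8803608  0.10974197 0.36346483]
```

View pics/side25z.png

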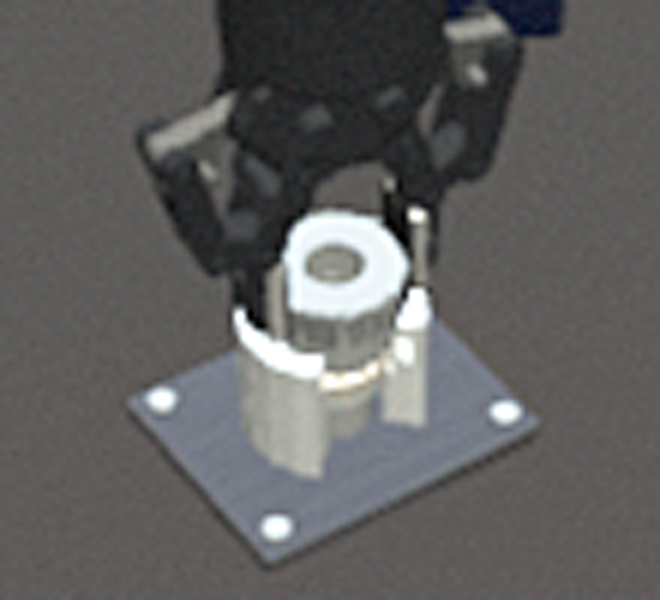

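>>> apply_moves([
  [[0,0,0],0,0.6],
  [[0,0,0],0,0.8],
  [[0,0,0],0,1],
  [[0,0,0],0,1],
  [[0,0,0],0,1],
  [[0,0,-2],0,1],
  [[0,0,-5],0,1],
  [[0,0,-9],0,1],
  [[0,0,-11],0,1],
  [[0,0,-11],0,1],
])

```text
clock: 32.85
tcp_pos: [0.5568, 0.0993, 0.1711]
orientation: [0.0, 0.986, 0.167, 0.002]
wrist_force: [0.6, -0.2, -0.2]
finger_gap: 0.0856
```

```bash
python3 shot.py w26; sleep 0; python3 shot.py w27; python3 -c "
import cv2;im=cv2.imread('pics/w27.png')[150:330,230:420];cv2.imwrite('pics/w27z.png',cv2.resize(im,None,fx=4,fy=4,interpolation=2))"
```

```text
32.85 [0.5568 0.0993 0.1711] 19.19 [ 0.03  0.32 -0.1   1.15 -0.    1.27] 0.0856 [ 0.6 -0.2 -0.2] [ 0.004  0.    -1.   ]
32.9 [0.5559 0.0993 0.1696] 19.19 [ 0.03  0.32 -0.1   1.15  0.    1.27] 0.0856 [-0.4 -0.2 -1. ] [ 0.001  0.    -1.   ]
```

View pics/w27z.png

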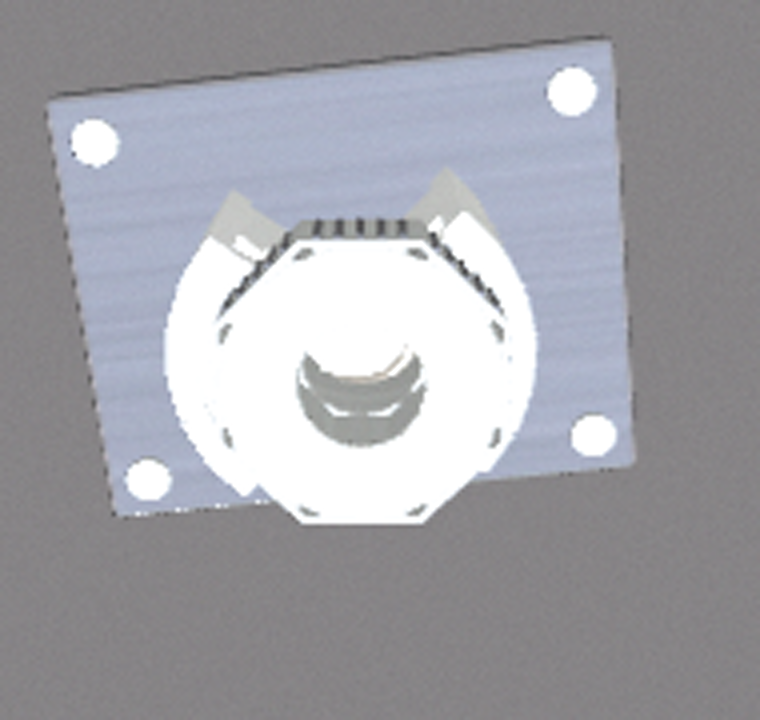

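```bash
python3 cell.py w27; python3 - <<'E'
from h import *
import pickle
c=pickle.load(open('w27.pkl','rb'))
V=[(302,239),(425,239),(507,320),(505,436),(424,523),(303,523),(220,438),(217,322)]
for z in (.079,.0808,.083):
    P=np.array([onz(c,230+x/4,150+y/4,z)[:2] for x,y in V])
    m=P.mean(0); d=P-m; r=np.hypot(*d.T); a=np.degrees(np.arctan2(d[:,1],d[:,0]))
    print(z,'centre',m.round(4),r.mean()*1e3,'flat',((a-22.5)%45).mean().round(1))
E
```

```text
qvel 0.034390450371000136
320.1022664763723 224.25367825917036
blob [372.7 172.5] 120 [0.5849 0.1548 0.0085]
blob [253.4 185.2] 115 [0.4942 0.1122 0.0085]
blob [378.1 258.5] 96 [0.6174 0.0858 0.0085]
blob [266.8 269.6] 95 [0.5265 0.0432 0.0085]
centre [0.5557 0.099 ]
((55575.54296875, 9900.1611328125), (10035.1650390625, 7621.7236328125), 25.161134719848633)
0.079 centre [0.5574 0.1013] 26.812097360148545 flat 19.3
0.0808 centre [0.5572 0.1019] 26.604144105133095 flat 19.3
0.083 centre [0.557  0.1025] 26.349979015669767 flat 19.3
```

```bash
python3 - <<'E'
from h import *
import pickle
for n in ('side','top'):
    c=cam(n); pickle.dump(c,open(n+'28.pkl','wb')); u,v=proj(c,[.5555,.0993,.05]).astype(int); print(n,u,v)
    im=c['pixels'][v-50:v+50,u-55:u+55,::-1];cv2.imwrite(f'pics/{n}28z.png',cv2.resize(im,None,fx=7,fy=6*7/6,interpolation=2))
    for z in (.0435,.0808): print(proj(c,[.5557,.0992,z])-[u-55,v-50])
E
```

```text
side 299 212
[55.56250435 52.42423841]
[55.39852809 39.93130698]
top 254 235
[55.84570623 51.03960263]
[53.55504677 47.78479072]
```

View pics/side28z.png

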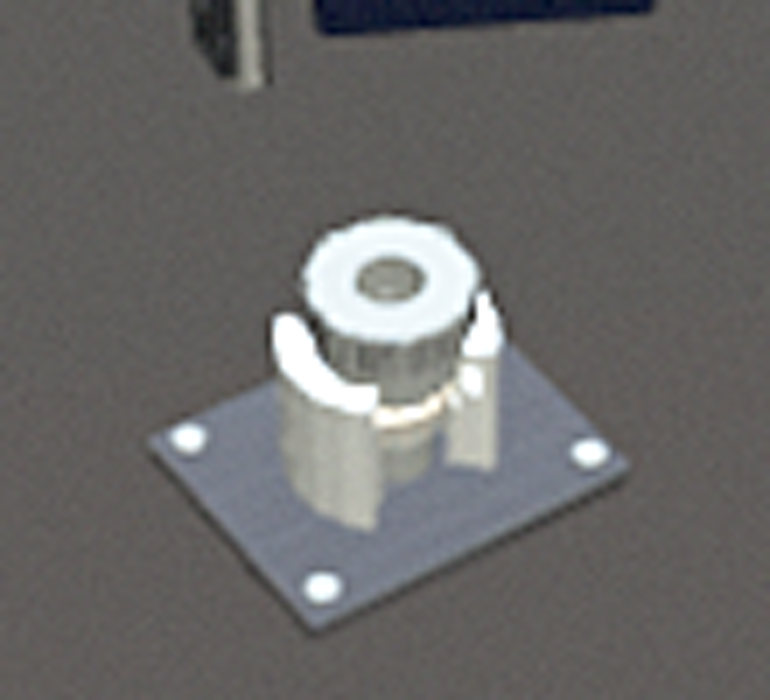

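View pics/top28z.png

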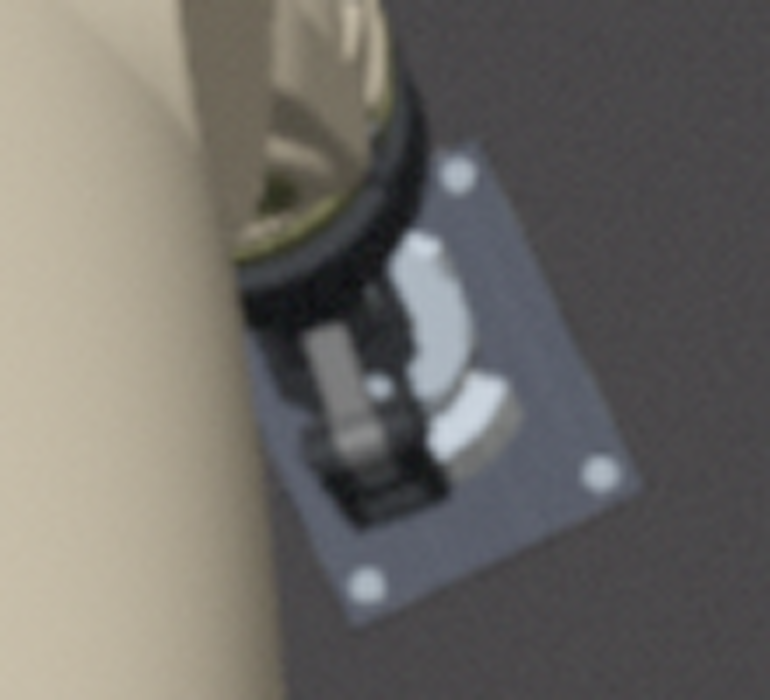

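>>> apply_moves([
  [[0,0,4],0,1],
  [[0,0,8],0,1],
  [[0,0,10.5],0,1],
  [[0,0,11],0,1],
  [[0,0,11],0,1],
  [[0,0,11],0,1],
  [[0,0,11],0,0.75],
  [[0,0,11],0,0.45],
  [[0,0,11],0,0.45],
  [[0,0,11],0,0.45],
], squeeze=90)

```text
clock: 34.3
tcp_pos: [0.5562, 0.0994, 0.0605]
orientation: [0.0, 0.986, 0.167, 0.001]
wrist_force: [-0.9, 0.1, 5.2]
finger_gap: 0.0478
```

```bash
python3 shot.py w29; python3 -c "
from h import *
s=env.get_state();print(yawx(s),s['tcp_pos'],s['ft_torque'],s['wrist_force'])"
```

```text
34.3 [0.5562 0.0994 0.0605] 19.21 [ 0.03  0.4  -0.27  0.9   0.    1.27] 0.0478 [-0.9  0.1  5.2] [ 0.002  0.    -1.   ]
19.20426839926657 [0.5561977  0.09940464 0.06051323] [0.08301407 0.27230521 0.09838896] [-0.45461929 -0.50546795  5.44261276]
```

>>> apply_moves([
  [[0,0,0],1,0.45],
  [[0,0,0],2,0.45],
  [[0,0,0],3,0.45],
  [[0,0,0],3,0.45],
  [[0,0,0],3,0.45],
  [[0,0,0],3,0.45],
  [[0,0,0],3,0.45],
  [[0,0,0],3,0.45],
  [[0,0,0],3,0.45],
  [[0,0,0],3,0.45],
])

```text
clock: 35.6
tcp_pos: [0.556, 0.0998, 0.0605]
orientation: [0.0, 0.99, 0.144, 0.001]
wrist_force: [-2.0, -0.1, 5.8]
finger_gap: 0.0478
```

```bash
python3 shot.py w30; python3 -c "
from h import *
s=env.get_state();print(yawx(s),s['tcp_pos'],s['ft_torque'],s['wrist_force'])"; python3 -c "
import cv2;im=cv2.imread('pics/w30.png')[220:420,220:420];cv2.imwrite('pics/w30z.png',cv2.resize(im,None,fx=3,fy=3))"
```

```text
35.6 [0.556  0.0998 0.0605] 16.54 [ 0.04  0.4  -0.27  0.9  -0.    1.32] 0.0478 [-2.  -0.1  5.8] [ 0.002 -0.    -1.   ]
16.541535312104354 [0.55596217 0.09983548 0.06051769] [-0.10007983  0.24638425  2.44760773] [-2.08188898 -0.27829027  5.23186692]
```

View pics/w30z.png

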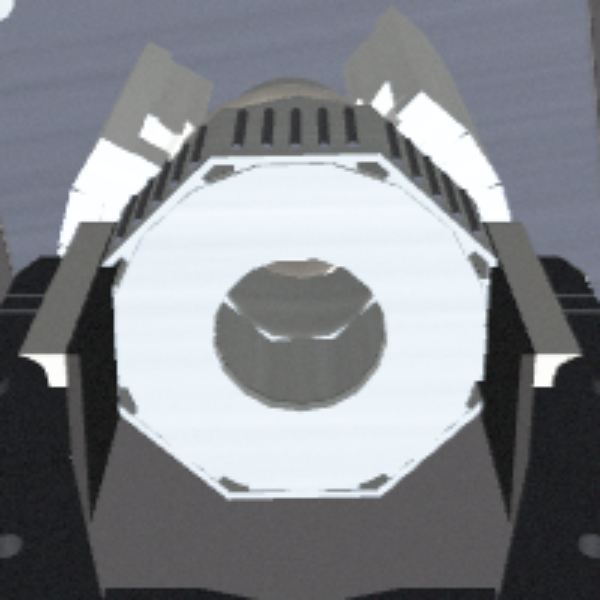

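>>> apply_moves([
  [[0,0,0],-0.7,0.45],
  [[0,0,0],-1.4,0.45],
  [[0,0,0],-1.4,0.7],
  [[0,0,0],-1.4,1],
  [[0,0,0],-1.4,1],
  [[0,0,0],-1.4,1],
  [[0,0,-3],-1.4,1],
  [[0,0,-7],-1.4,1],
  [[0,0,-10.5],-1.4,1],
  [[0,0,-11],-1.4,1],
])

```text
clock: 36.9
tcp_pos: [0.5573, 0.0993, 0.1722]
orientation: [0.0, 0.988, 0.153, 0.003]
wrist_force: [-0.1, -0.1, -0.1]
finger_gap: 0.0849
```

>>> apply_moves([
  [[0,-6,-2],0,1],
  [[0,-12,-3],0,1],
  [[0,-12,-3],0,1],
  [[0,-12,-3],0,1],
  [[0,-12,-3],0,1],
  [[0,-12,-3],0,1],
  [[0,-12,-3],0,1],
  [[0,-12,-3],0,1],
  [[0,-12,-3],0,1],
  [[0,-12,-3],0,1],
])

```text
clock: 38.15
tcp_pos: [0.5193, 0.2137, 0.1994]
orientation: [-0.0, 0.988, 0.153, 0.0]
wrist_force: [0.8, -0.7, 0.7]
finger_gap: 0.0852
```

```bash
python3 shot.py w31; python3 - <<'E'
from h import *
for n in ('side','top'):
    c=cam(n); save(c,n+'31.png'); u,v=proj(c,[.5555,.0993,.05]).astype(int)
    im=c['pixels'][v-50:v+50,u-55:u+55,::-1];cv2.imwrite(f'pics/{n}31z.png',cv2.resize(im,None,fx=7,fy=7,interpolation=2)); print(n,u,v,proj(c,[.5557,.0991,.0808]))
E
```

```text
38.15 [0.5193 0.2137 0.1994] 17.59 [ 0.25  0.3  -0.05  1.22  0.    1.51] 0.0852 [ 0.8 -0.7  0.7] [ 0.  0. -1.]
side 299 212 [299.40572096 201.9640371 ]
top 254 235 [252.60659547 232.78424807]
```

View pics/w31.png

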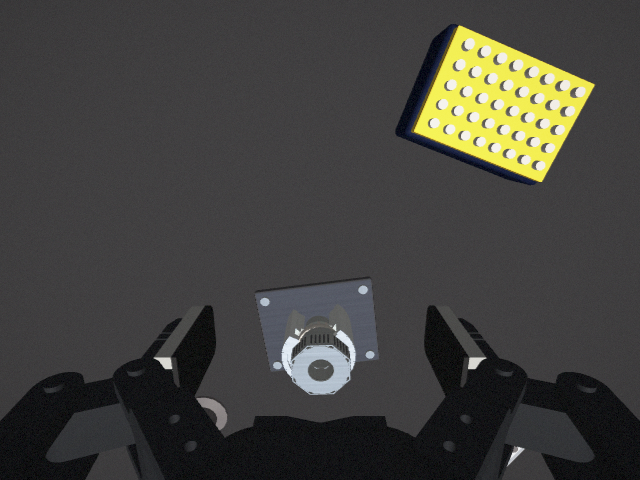

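View pics/top31.png

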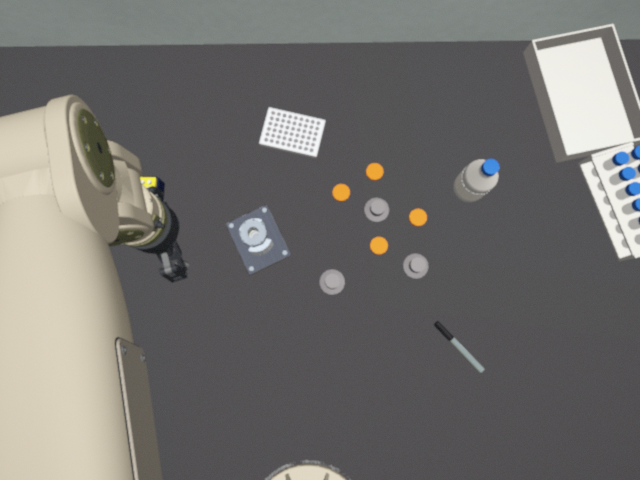

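View pics/side31z.png

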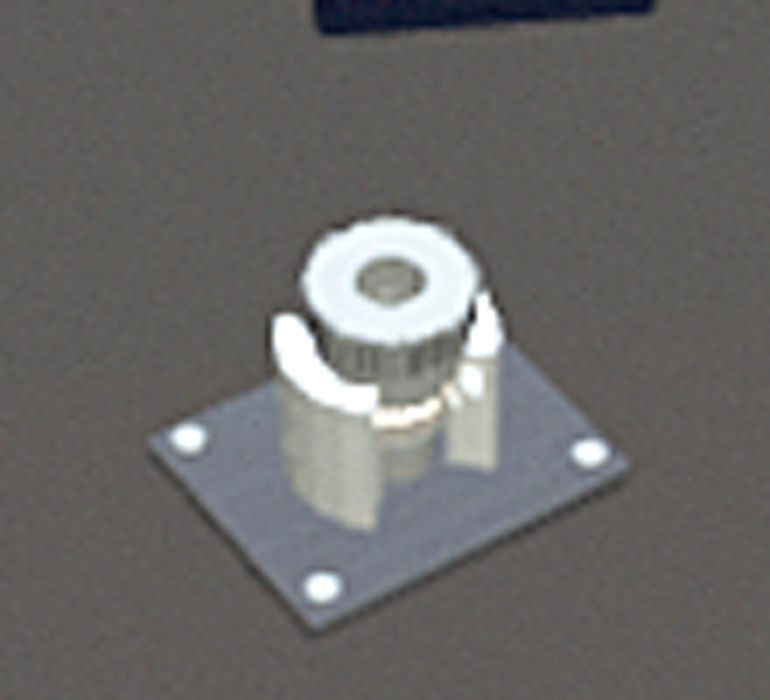

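View pics/top31z.png

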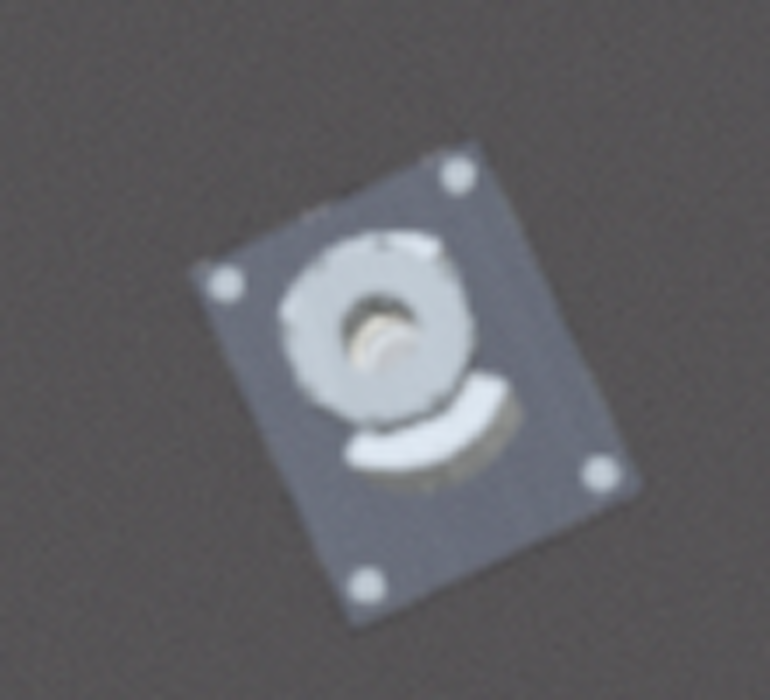

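```bash
python3 -c "
import cv2;im=cv2.imread('pics/w31.png')[265:410,240:400];cv2.imwrite('pics/w31z.png',cv2.resize(im,None,fx=5,fy=5,interpolation=2))"
```

```text
(no output)
```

View pics/w31z.png

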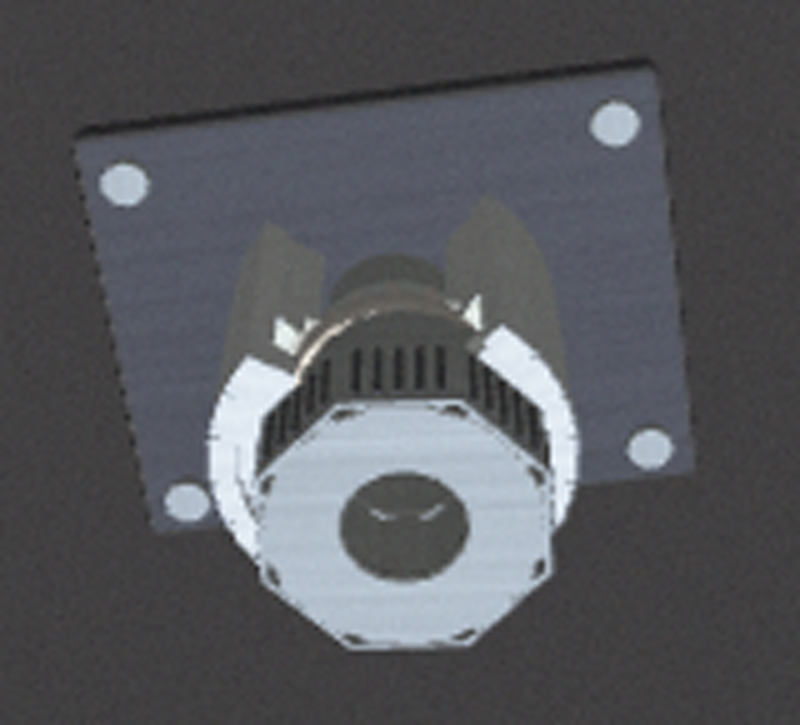

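```bash
python3 - <<'E'
from h import *
import pickle
c=pickle.load(open('w31.pkl','rb'))
V=[(330,402),(463,402),(549,478),(551,572),(472,648),(348,650),(263,577),(260,478)]
for z in (.077,.079,.0808,.083):
    P=np.array([onz(c,240+x/5,265+y/5,z)[:2] for x,y in V])
    m=P.mean(0); d=P-m; r=np.hypot(*d.T); a=np.degrees(np.arctan2(d[:,1],d[:,0]))
    print(z,'centre',m.round(4),(r*1e3).round(1),r.mean()*1e3,'flat',((a-22.5)%45).round(1))
S=[(124,185),(615,124),(188,502),(650,449)]
P=np.array([onz(c,240+x/5,265+y/5,.0085)[:2] for x,y in S]); print(P.mean(0).round(4))
c2=pickle.load(open('w27.pkl','rb'))
s=cam('side'); t=cam('top')
def tri(obs):
    from scipy.optimize import least_squares
    f=lambda p:np.concatenate([proj(cc,p)-uv for cc,uv in obs]); r=least_squares(f,[.556,.099,.08]); return r.x.round(4),r.fun.round(2)
o31=(c,(240+np.mean([v[0] for v in V])/5,265+np.mean([v[1] for v in V])/5))
os_=(s,(244+391/7,162+281/7)); ot=(t,(199+379/7,185+330/7))
V2=np.array([(302,239),(425,239),(507,320),(505,436),(424,523),(303,523),(220,438),(217,322)])
o27=(c2,(230+V2[:,0].mean()/4,150+V2[:,1].mean()/4))
print('w31+side',tri([o31,os_])); print('w31+w27',tri([o31,o27])); print('side+top',tri([os_,ot])); print('w27+side',tri([o27,os_]))
E
```

```text
0.077 centre [0.5581 0.0989] [27.8 26.6 26.5 27.  27.6 27.2 26.6 26.6] 26.987097391092842 flat [21.9 18.4 16.9 20.4 20.6 18.6 17.3 18.1]
0.079 centre [0.5576 0.1003] [27.6 26.4 26.3 26.8 27.4 27.  26.4 26.4] 26.782565291355503 flat [21.9 18.4 16.9 20.4 20.6 18.6 17.3 18.1]
0.0808 centre [0.5572 0.1016] [27.4 26.2 26.2 26.6 27.2 26.8 26.2 26.2] 26.598486401591888 flat [21.9 18.4 16.9 20.4 20.6 18.6 17.3 18.1]
0.083 centre [0.5567 0.1031] [27.1 26.  25.9 26.4 27.  26.6 26.  26. ] 26.373501091880794 flat [21.9 18.4 16.9 20.4 20.6 18.6 17.3 18.1]
[0.5561 0.0983]
w31+side (array([0.5574, 0.1005, 0.0789]), array([-0.11, -0.03,  0.27, -0.08]))
w31+w27 (array([0.557 , 0.1026, 0.0817]), array([ 0.09,  0.  , -0.07, -0.  ]))
side+top (array([0.5567, 0.098 , 0.0812]), array([ 0.09, -0.03,  0.  ,  0.09]))
w27+side (array([0.5574, 0.1014, 0.0779]), array([-0.05, -0.02,  0.18, -0.03]))
```

```bash
python3 - <<'E'
from h import *
print(env.hand_in()); print(env.get_state()['clock'])
E
```

```text
the job is handed in; nothing more can be done
None
the job is handed in; nothing more can be done
```

The viewing cell is closed up and the job was handed in at about 38 s. I lowered the glass onto the seat, laid the spacer on it and screwed the pinned ring clockwise to a firm stop. Everything is released, and the arm is clear of the cell.

**Checks that agreed:**
- **Placing:** the glass and spacer each touched down within 0.5 mm of the expected height, at about 4 N.
- **Stop:** on a second grip the turning torque rose from about 0.3 to 2.4 N m within 3°, which I took as the stop.
- **Pressed height:** the gripper stood about 2.3 mm lower at the end of the turn than when the ring touched the spacer. That fits the seat being pressed. I also commanded about that drop, so it is not independent proof. The triangulated ring top came out between 78 and 82 mm, and 80.8 mm was expected.
- **Bystanders:** the tip rack, well plate, bottle, marker and orange discs look undisturbed in the last top and wrist views.

**Checks that disagreed:**
- **Ring angle:** the ring stands about 6–7° past the nominal stop angle (ring 18–19°, cell axis 25°).
- **Ring centre:** the top of the ring measures about 1–3 mm off the cell's axis depending on the view. That is around the 2 mm of sideways play the ring has, so I left it.
- **Tilt:** I saw no clear tilt, but the last wrist view was too coarse to rule out a slight one.

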